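# Weight down a glued frame rebate with the heaviest tin

## Robot

A 7-joint arm with a two-finger parallel gripper is mounted at the origin on the work surface. World frame = base frame: x ahead of the robot, y to its left, z up, the work surface at z = 0. Lengths are in m, angles in degrees, forces in N, time in s.
With the tool pointing down it reaches from about 0.425 to 0.875 m from the base axis. Payload 4.7 kg.
Tool frame: the origin (TCP) lies midway between the tips of the shut fingers; the grasp point (between the pads) lies 19 mm behind it; z points along the fingers, y is the line along which they close (so a half turn about z gives the same grasp; the last joint's range is limited). The gripper opens to 87 mm and grips with 3 to 60 N. Pads are 19 mm wide; open, the fingers measure 117 mm over their backs; the gripper's body (75 mm by 190 mm) begins 51 mm behind the grasp point.
Start: joints at [0.808, 18.392, -4.016, 83.108, 1.295, 78.541, -3.26], TCP at [0.65, -0, 0.2] pointing down, gripper open.
Joint ranges: [-163.93, 163.93], [-17.29, 119.83], [-79.2, 71.16], [3.27, 140.29], [-89.18, 269.18], [5.43, 117.66], [-154.24, 154.24]. Speed limits (degrees/s): [147.25, 147.25, 180, 180, 180, 180, 180].

## Interface

Orientations are given as [roll, pitch, yaw] about the fixed x, y, z axes, in that order (R = Rz(yaw) Ry(pitch) Rx(roll)).
In Python, from cell import env, viewer, boxes_of, masks_of gives the robot as it stands. The module is installed in compiled form; this text tells all that it offers.
- The arm moves only by the tool apply_moves, never from a script. Its argument "moves" is a list of rows, each a list of 7 numbers: the shift along the tool's x, y, z scaled (see below), then the turn, a rotation vector about the tool's x, y, z scaled (see below), then the opening, from 0 (shut) to 1 (fully open). A call has 1 to 20 rows; each row is the pose to reach, as a shift and turn from the pose commanded when the call began, along the tool's axes at that moment; what a row does not reach only later rows make up. The controller multiplies each number of a shift by 0.2 m and each number of a turn by 1.5 rad. A row lasts 1/10 s, in which the tool goes at most 50 mm and 8.59 degrees, less where a joint would pass 70% of its speed; a pose out of reach is approached as far as the arm can. A call with a number of a shift or a turn outside -1 to 1 is refused whole. A call with a gripper value outside its range is refused whole. The fingers move at their own pace and stop on an object; "grip_force" is the grip in N (left out, the last holds). Time passes only in rows, so rows that repeat a pose let the fingers close. It gives the time, the measured TCP pose, the force, the opening and the grip force at its end, in the units of the state.
- env.get_obs(): the state, without advancing time (a new reading comes with each control period).
- viewer.read_camera(name): name is "scene" or "side" or "wrist"; returns the picture (420x560x3 uint8, red, green, blue); there is no depth.
- viewer.get_calibration(name): a dict with "fov_y" (degrees; the focal length in pixels is half the picture's height over the tangent of half this angle, whatever the lens; pixels are square), "cx", "cy" (the principal point, pixels), "position" and "orientation" of the camera in the world. Camera axes: x right, y up, looking along -z (the intrinsics and any distortion apply to the point x, -y, -z); pixel columns grow to the right and rows downward; lengths in m; the calibration is good to about 2 mm. A picture is of the moment at which its call begins: read the wrist's pose just before it. get_calibration takes no time and is no camera call; for the wrist camera it gives the pose at the moment of the call.
- env.sign_off(): hands the job in; it is judged then, once.
Trained networks look in the newest picture that a camera, given by its name, has taken for a name from the list of things; names that differ only in an ending like _2 or _b are one class to them, and where a whole thing is asked for, a point or a joint stands for the part that bears it (a point fixed in the world has none). Each returns a list of dicts, best first, with "conf" (0 to 1); they miss things now and then, are a little off and sometimes report something else, mostly with a low value. They report only what shows in the picture. A call takes as long as a camera call. They do not tell look-alikes from the thing itself.
- boxes_of(camera, target): "location" ([column, row] in pixels, amid what is visible of it).
- masks_of(camera, target): "pixels" (420x560 bool, what is visible of it) and "location" ([column, row] in pixels, amid what is visible of it).
The state is a dict: "time_s": time; "qpos": joint angles; "joint_velocities": joint speeds; "effort": joint torques, N m; "tool_pos": TCP position; "tool_rot": TCP orientation; "force": force on the tool from outside, world axes, zero at the start; "wrist_torque": the same for the moment, N m; "grip_width": finger opening in m; "grasp_force": force on a finger pad.
Only numpy, scipy, OpenCV 4.12 (cv2) and the standard library are available. Lean on these libraries where they do the work, as an engineer would, in place of code of your own. Each camera call takes 0.05 s, during which the arm holds its last target. There are 200 camera calls.

## Task

A slip has just been glued into the rebate of the small gilt frame that lies face down on the bench: set the beech pressing block into the rebate so that it sits fully home and level. Then heft the three look-alike tins under the drying rack to find the heaviest, and set that one down gently, upright, in the middle of the block. The other two tins must end standing where they were; never let a tin tip over, and leave everything else on the bench undisturbed.

Things in the scene. Friction and masses are not known exactly. Their poses are not given: they have to be found in the camera images.
- frame: small gilt frame fixed on the bench face down, wooden back up, 198 mm (x) by 128 mm (y), 26 mm high. The rebate is an open recess in the middle of its back, 134 mm (x) by 64 mm (y), 12 mm deep; its floor is a ledge 9 mm wide all round, 14 mm above the bench. Origin: the frame's centre at bench level, z up; yaw within 0.3 rad. It may lie left or right of the robot, the block on the other side
- block: loose beech pressing block, 128 mm (its x) by 58 mm (its y), 24 mm thick, 0.13 kg, lying flat on the bench; origin at the centre of its underside, z up. Seated in the rebate (either way round, 3 mm clear on each side) its underside is 14 mm and its top 38 mm above the bench, 12 mm proud of the frame
- tin_a: one of three look-alike closed round tins (blue, paper band, bright lid), 56 mm across, 64 mm high; origin at the centre of its underside, z up, yaw of no meaning; stands on the bench under the front wire of the rack. In all one tin weighs about 0.63 kg, one 0.35 kg, one 0.14 kg (up to 10 % more or less); which is which changes every time, and neither looks nor names tell
- tin_b: one of three look-alike closed round tins (blue, paper band, bright lid), 56 mm across, 64 mm high; origin at the centre of its underside, z up, yaw of no meaning; stands on the bench under the front wire of the rack. In all one tin weighs about 0.63 kg, one 0.35 kg, one 0.14 kg (up to 10 % more or less); which is which changes every time, and neither looks nor names tell
- tin_c: one of three look-alike closed round tins (blue, paper band, bright lid), 56 mm across, 64 mm high; origin at the centre of its underside, z up, yaw of no meaning; stands on the bench under the front wire of the rack. In all one tin weighs about 0.63 kg, one 0.35 kg, one 0.14 kg (up to 10 % more or less); which is which changes every time, and neither looks nor names tell
- rack: wire drying rack fixed on the bench: legs at x +-90, y +-310 mm; four wires along y (x = -96, -32, 32, 96 mm, 8 mm thick, underside 210 mm up). Origin: centre of its footprint at bench level, +x away from the robot. Tins stand 18 to 32 mm behind its front edge (x = -100), 150 mm apart: the wires stop a gripper pointing down; lean it about 30 degrees, fingers down and away
- brush_jar: glass jar of brushes, 68 mm across, jar 90 mm and brushes about 215 mm high; bystander, origin at the centre of its underside
- glue_bottle: white glue bottle with orange cap, 52 mm across, 140 mm high; bystander, origin at the centre of its underside
- timber: red-brown timber block 70 x 70 x 110 mm high; bystander, origin at the centre of its underside
- gilding_brush: flat brush 170 mm long lying on the bench between the frame and the block, along its x; bystander, origin under its middle
- bead_jar: amber glass jar 48 mm across, 55 mm high, standing under the rack behind the tins; bystander, origin at the centre of its underside
- wax_can: flat red can 64 mm across, 40 mm high, standing under the rack behind the tins; bystander, origin at the centre of its underside
There are look-alikes about, which are no part of the job. What is shaped like the block but orange is not meant.

How it is judged:
By the outcome, as a careful person would: the job done as asked, in the order asked, and still so for the second after the job is handed in, with the robot touching nothing.
It also fails if it takes over 72 s, if anything falls off the work surface, if the arm or the gripper's body presses on something with over 40 N, if the wrist force passes 120 N, or if a joint passes its speed limit or range.

## Working session

There is one attempt and no reset: what is moved stays moved. The work goes in short steps, Python scripts to look and compute and a tool call to move; the robot and the scene stay as the last step left them, time stands still between calls to the robot, and variables do not carry over. Pictures are saved under pics/ and viewed, at most 10 in all, crops included, and the job is handed in when it is done.

Besides the shell and the picture viewer there is one more tool, called as name(argument=value, ...), one argument or row to a line, values as JSON. apply_moves: Moves the arm, as the interface text tells. Shifts and turns lie within -1 to 1; 1 stands for 0.2 m of shift or 1.5 rad of turn. Its arguments: {"type":"object","properties":{"moves":{"type":"array","items":{"type":"array","items":{"type":"number","minimum":-1,"maximum":1}}},"grip_force":{"type":"number"}},"required":["moves"]}

```bash
ls; mkdir -p pics
python3 - <<'E'
from cell import env, viewer
import cv2,numpy as np
o=env.get_obs(); print({k:np.round(v,3).tolist() for k,v in o.items()})
for n in ["scene","side","wrist"]:
    im=viewer.read_camera(n); cv2.imwrite(f"pics/{n}0.png",im[:,:,::-1]); print(n,viewer.get_calibration(n))
E
```

```text
pics
{'time_s': 0.0, 'qpos': [0.808, 18.439, -4.014, 83.173, 1.296, 78.541, -3.26], 'joint_velocities': [-0.092, -0.072, -0.1, -0.008, 0.003, -0.053, 0.084], 'effort': [-0.0, -49.128, -0.404, -31.253, -0.064, 0.044, 0.0], 'tool_pos': [0.649, -0.0, 0.199], 'tool_rot': [-179.892, 0.007, 90.0], 'force': [0.084, 0.543, 0.121], 'wrist_torque': [0.028, 0.055, 0.007], 'grasp_force': 0.0, 'grip_width': 0.087}
scene {'fov_y': 45.19967355984723, 'cx': 273.3159969536751, 'cy': 208.05667776138355, 'position': array([1.08720076, 0.86083363, 0.78189767]), 'orientation': array([ 53.52011273,  -0.31383725, 147.30921684])}
side {'fov_y': 49.605654997494334, 'cx': 283.46848965666493, 'cy': 217.13249667096053, 'position': array([0.3041351 , 0.67111641, 0.85695815]), 'orientation': array([  42.08260519,   -0.19016439, -161.46630934])}
wrist {'fov_y': 63.85398128537348, 'cx': 279.2562209592151, 'cy': 206.50505753233492, 'position': array([0.64966169, 0.07136664, 0.38327245]), 'orientation': array([-15.04447589,   0.12943363,   0.0377013 ])}
```

View pics/scene0.png

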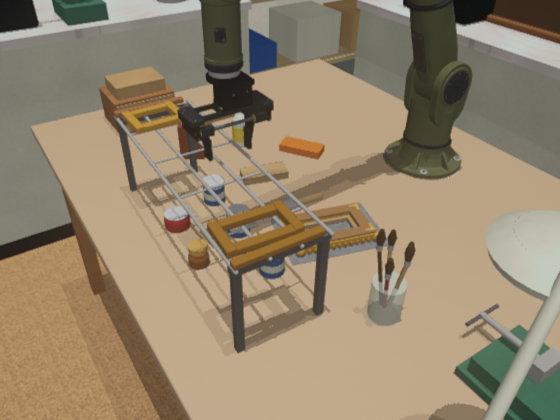

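View pics/side0.png

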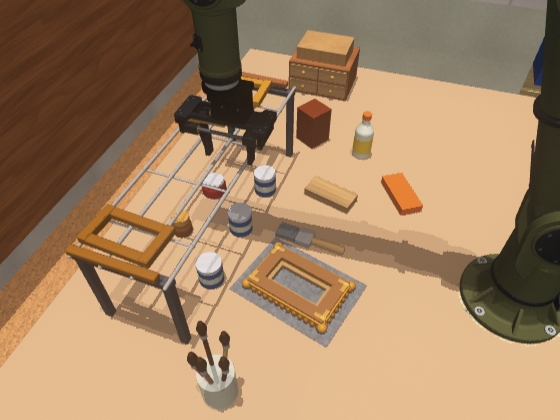

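View pics/wrist0.png

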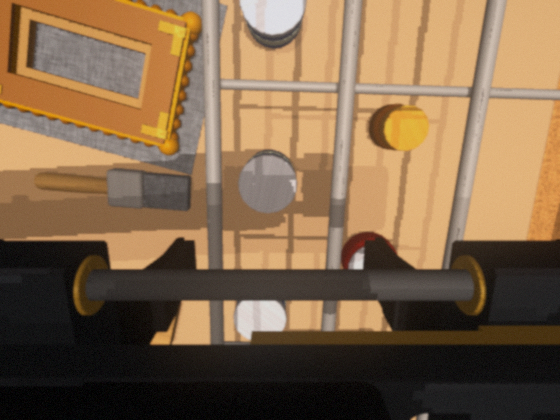

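```bash
cat > h.py <<'E'
from cell import env, viewer, boxes_of, masks_of
import cv2,numpy as np
from scipy.spatial.transform import Rotation as R
from scipy.optimize import minimize
def cam(n):
    c=viewer.get_calibration(n); return dict(f=210/np.tan(np.radians(c['fov_y']/2)),cx=c['cx'],cy=c['cy'],p=np.array(c['position']),R=R.from_euler('xyz',c['orientation'],degrees=True).as_matrix())
def proj(c,P):
    q=(np.atleast_2d(P)-c['p'])@c['R']; return np.c_[c['cx']+c['f']*q[:,0]/-q[:,2], c['cy']-c['f']*q[:,1]/-q[:,2]]
def unproj(c,uv,z):
    uv=np.atleast_2d(uv); d=np.c_[(uv[:,0]-c['cx'])/c['f'],-(uv[:,1]-c['cy'])/c['f'],-np.ones(len(uv))]@c['R'].T
    return c['p']+d*((z-c['p'][2])/d[:,2])[:,None]
def box(x,y,yaw,L,W,z0,z1):
    c,s=np.cos(yaw),np.sin(yaw)
    return np.array([[x+c*a*L/2-s*b*W/2,y+s*a*L/2+c*b*W/2,z] for z in(z0,z1) for a in(-1,1) for b in(-1,1)])
def cyl(x,y,d,h):
    t=np.linspace(0,2*np.pi,40); return np.array([[x+d/2*np.cos(a),y+d/2*np.sin(a),z] for z in(0,h) for a in t])
def iou(c,P,m):
    S=4; h=cv2.convexHull(np.float32(proj(c,P)*S)); r=np.zeros((420*S,560*S),np.uint8)
    cv2.fillConvexPoly(r,np.int32(h*16),1,shift=4); M=cv2.resize(m.astype(np.uint8),None,fx=S,fy=S,interpolation=cv2.INTER_NEAREST)
    return (r&M).sum()/max(1,(r|M).sum())
def fit(model,x0,obs,step):
    f=lambda p:-sum(iou(c,model(p),m) for c,m in obs)
    x0=np.array(x0,float); s=np.vstack([x0]+[x0+np.eye(len(x0))[i]*step[i] for i in range(len(x0))])
    r=minimize(f,x0,method='Nelder-Mead',options=dict(initial_simplex=s,maxiter=150,xatol=1e-4,fatol=1e-4)); return r.x,-r.fun/len(obs)
E
python3 - <<'E'
from h import *
zs=dict(block=.012,frame=.015,tin_a=.032,brush_jar=.05,glue_bottle=.07,timber=.055,gilding_brush=.005,bead_jar=.027,wax_can=.02,rack=.1)
for n in ["side","scene"]:
    viewer.read_camera(n); c=cam(n)
    for t,z in zs.items():
        for i,d in enumerate(masks_of(n,t)):
            if d['conf']>.15: print(n,t,round(d['conf'],2),np.round(d['location']),d['pixels'].sum(),np.round(unproj(c,d['location'],z)[0],3)); np.save(f"{n}_{t}_{i}.npy",d['pixels'])
E
```

```text
side block 0.66 [400. 195.] 1035 [ 0.28  -0.226  0.012]
side block 0.63 [330. 196.] 1102 [ 0.453 -0.162  0.012]
side frame 0.62 [300. 290.] 7726 [0.442 0.142 0.015]
side tin_a 0.95 [268. 181.] 606 [ 0.619 -0.146  0.032]
side tin_a 0.74 [313. 124.] 1390 [ 0.576 -0.423  0.032]
side tin_a 0.65 [242. 219.] 727 [0.633 0.002 0.032]
side tin_a 0.58 [207. 266.] 850 [0.652 0.157 0.032]
side brush_jar 0.67 [213. 374.] 2462 [0.532 0.385 0.05 ]
side brush_jar 0.21 [333. 195.] 1051 [ 0.44  -0.131  0.05 ]
side brush_jar 0.16 [213. 185.] 461 [ 0.739 -0.069  0.05 ]
side glue_bottle 0.57 [363. 139.] 745 [ 0.411 -0.351  0.07 ]
side timber 0.8 [311. 123.] 1408 [ 0.572 -0.394  0.055]
side timber 0.58 [264. 180.] 593 [ 0.619 -0.122  0.055]
side gilding_brush 0.85 [303. 241.] 904 [ 0.477 -0.001  0.005]
side bead_jar 0.94 [180. 225.] 385 [0.768 0.065 0.027]
side wax_can 0.64 [212. 183.] 456 [ 0.761 -0.101  0.02 ]
side rack 0.59 [156. 234.] 9041 [0.766 0.159 0.1  ]
scene block 0.84 [301. 146.] 694 [ 0.274 -0.239  0.012]
scene block 0.77 [266. 174.] 680 [ 0.451 -0.161  0.012]
scene frame 0.75 [347. 229.] 286
[... 174 characters left out ...]
1  0.032]
scene tin_a 0.54 [273. 271.] 337 [0.66  0.2   0.032]
scene brush_jar 0.67 [387. 286.] 2405 [0.498 0.376 0.05 ]
scene glue_bottle 0.82 [239. 131.] 267 [ 0.442 -0.325  0.07 ]
scene glue_bottle 0.4 [215. 192.] 472 [ 0.651 -0.08   0.07 ]
scene timber 0.65 [183. 144.] 287 [ 0.605 -0.37   0.055]
scene gilding_brush 0.63 [305. 201.] 296 [ 0.427 -0.004  0.005]
scene bead_jar 0.8 [195. 250.] 595 [0.767 0.043 0.027]
scene bead_jar 0.69 [239. 207.] 170 [ 0.602 -0.046  0.027]
scene wax_can 0.95 [179. 221.] 593 [ 0.752 -0.082  0.02 ]
scene wax_can 0.73 [305. 202.] 321 [0.444 0.017 0.02 ]
scene rack 0.68 [184. 146.] 415 [ 0.637 -0.285  0.1  ]
scene rack 0.65 [237. 224.] 11466 [0.684 0.092 0.1  ]
```

Run:
```python
from h import *
cs={n:cam(n) for n in("side","scene")}
L=lambda s:np.load(s+".npy")
ob=[(cs['side'],L('side_block_1')),(cs['scene'],L('scene_block_1'))]
for y0 in(-.3,0.,.3): print('block',fit(lambda p:box(*p,.128,.058,0,.024),[.452,-.162,y0],ob,[.01,.01,.15]))
for k in(0,1): print('blk1',fit(lambda p:box(*p,.128,.058,0,.024),[.452,-.162,0],ob[k:k+1],[.01,.01,.2]))
for y0 in(-.2,.0,.2): print('frame',fit(lambda p:box(*p,.198,.128,0,.026),[.442,.142,y0],[(cs['side'],L('side_frame_0'))],[.01,.01,.15]))
for a,b in((0,1),(2,0),(3,2)): print('tin',fit(lambda p:cyl(*p,.056,.064),unproj(cs['side'],np.argwhere(L(f'side_tin_a_{a}')).mean(0)[::-1],.03)[0,:2],[(cs['side'],L(f'side_tin_a_{a}')),(cs['scene'],L(f'scene_tin_a_{b}'))],[.01,.01]))
print('bottle',fit(lambda p:cyl(*p,.052,.13),[.42,-.34],[(cs['side'],L('side_glue_bottle_0'))],[.01,.01]))
```

```text
block (array([ 0.45235604, -0.16731104, -0.24526567]), np.float64(0.8572536784881142))
block (array([ 0.45317651, -0.16751475, -0.25356535]), np.float64(0.857371116995046))
block (array([ 0.45272105, -0.16715777, -0.25759251]), np.float64(0.8571212610469914))
blk1 (array([ 0.4524419 , -0.16799386, -0.25542652]), np.float64(0.9558259344513866))
blk1 (array([ 0.45397792, -0.16512715, -0.25481414]), np.float64(0.7775942549371634))
frame (array([ 0.43156234,  0.15623241, -0.26170442]), np.float64(0.7052233977158756))
frame (array([ 0.43297588,  0.15655425, -0.25986854]), np.float64(0.7047886959614577))
frame (array([ 0.43079053,  0.15662101, -0.27729236]), np.float64(0.7053916417427856))
tin (array([ 0.62494455, -0.1413929 ]), np.float64(0.8043592664998129))
tin (array([0.63462866, 0.00775229]), np.float64(0.6511196445215599))
tin (array([0.64087428, 0.16778368]), np.float64(0.6610395502723632))
bottle (array([ 0.41271665, -0.36585129]), np.float64(0.8217931800819501))
```

apply_moves(
  moves=[
    [0, 0, -0.25, 0, 0, 0, 1],
    [0, 0, -0.5, 0, 0, 0, 1],
    [0, 0, -0.5, 0, 0, 0, 1],
    [-0.25, -0.25, -0.5, 0, 0, 0, 1],
    [-0.5, -0.5, -0.4, 0, 0, 0, 1],
    [-0.75, -0.75, -0.2, 0, 0, 0, 1],
    [-1, -1, -0.1, 0, 0, 0, 1],
    [-1, -1, 0, 0, 0, 0, 1],
    [-1, -1, 0, 0, 0, 0, 1],
    [-1, -1, 0, 0, 0, 0, 1],
    [-1, -1, 0, 0, 0, 0, 1],
  ],
)

```text
time_s: 2.35
tool_pos: [0.4488, -0.2009, 0.1999]
tool_rot: [-180.0, -0.0, 89.8]
force: [0.5, 0.6, 1.2]
grip_width: 0.087
grasp_force: 0.0
```

Run:
```python
from h import *
c=cam("wrist"); im=viewer.read_camera("wrist"); cv2.imwrite("pics/w1.png",im[:,:,::-1])
o=env.get_obs(); print(o['tool_pos'],o['tool_rot'])
for d in masks_of("wrist","block"):
    print(d['conf'],d['location'],d['pixels'].sum(),unproj(c,d['location'],.024))
    if d['conf']>.4:
        print(fit(lambda p:box(*p,.128,.058,0,.024),[.453,-.167,-.25],[(c,d['pixels'])],[.01,.01,.1]))
        x,y,yaw=.453,-.167,-.25; print(proj(c,box(x,y,yaw,.128,.058,0,.024)).round())
```

```text
[ 0.4505623  -0.19974504  0.20078577] [ 1.79921514e+02 -1.75441917e-02  8.99724614e+01]
0.94 [285.2, 150.3] 6523 [[ 0.45475221 -0.16451414  0.024     ]]
(array([ 0.45562639, -0.16899178, -0.2664169 ]), np.float64(0.9689563884631461))
[[223. 161.]
 [233. 110.]
 [330. 188.]
 [345. 139.]
 [219. 164.]
 [230. 110.]
 [334. 193.]
 [349. 141.]]
0.58 [127.6, 205.6] 6577 [[ 0.28070616 -0.22466079  0.024     ]]
(array([ 0.453, -0.167, -0.25 ]), np.float64(0.0))
[[223. 161.]
 [233. 110.]
 [330. 188.]
 [345. 139.]
 [219. 164.]
 [230. 110.]
 [334. 193.]
 [349. 141.]]
```

View pics/w1.png

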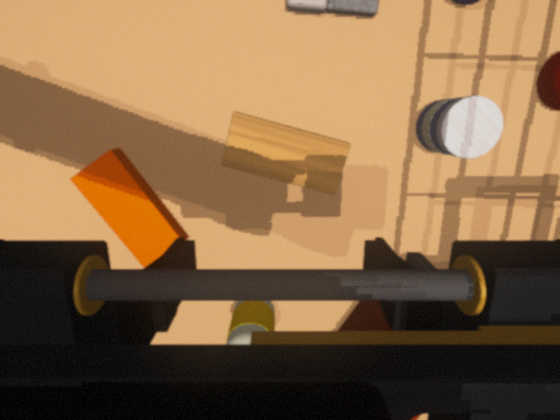

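apply_moves(
  moves=[
    [0.25, 0, 0, 0, 0, 0, 1],
    [0.5, 0, 0, 0, 0, 0, 1],
    [0.75, 0, 0, 0, 0, 0, 1],
    [1, 0, 0, 0, 0, 0, 1],
    [1, 0, 0, 0, 0, 0, 1],
    [1, 0, 0, 0, 0, 0, 1],
  ],
)

```text
time_s: 3.05
tool_pos: [0.4511, 0.0026, 0.2012]
tool_rot: [179.9, 0.0, 90.4]
force: [-0.3, -0.4, 0.6]
grip_width: 0.0873
grasp_force: 0.0
```

apply_moves(
  moves=[
    [0.25, 0, 0, 0, 0, 0, 1],
    [0.5, 0, 0, 0, 0, 0, 1],
    [0.6, 0, 0, 0, 0, 0, 1],
    [0.6, 0, 0, 0, 0, 0, 1],
    [0.6, 0, 0, 0, 0, 0, 1],
  ],
)

```text
time_s: 3.55
tool_pos: [0.4507, 0.1189, 0.2005]
tool_rot: [180.0, 0.0, 90.0]
force: [0.0, 0.1, 0.8]
grip_width: 0.0869
grasp_force: 0.0
```

Run:
```python
from h import *
c=cam("wrist"); im=viewer.read_camera("wrist"); cv2.imwrite("pics/w2.png",im[:,:,::-1])
np.save("w2c.npy",c,allow_pickle=True)
o=env.get_obs(); print(o['tool_pos'],o['tool_rot'],o['time_s'])
for z,L,W in((.026,.134,.064),(.014,.116,.046),(.026,.198,.128)): print(proj(c,box(.436,.153,-.26,L,W,z,z))[:4].round(1).tolist())
```

```text
[0.45070807 0.11824947 0.20038084] [1.79986482e+02 3.80760034e-02 8.98714669e+01] 3.6
[[197.3, 165.4], [209.6, 104.9], [317.8, 196.9], [335.3, 139.3]]
[[209.6, 158.0], [218.4, 116.0], [311.2, 184.8], [323.1, 144.5]]
[[162.5, 186.3], [184.5, 63.5], [337.0, 230.8], [374.4, 116.8]]
```

View pics/w2.png

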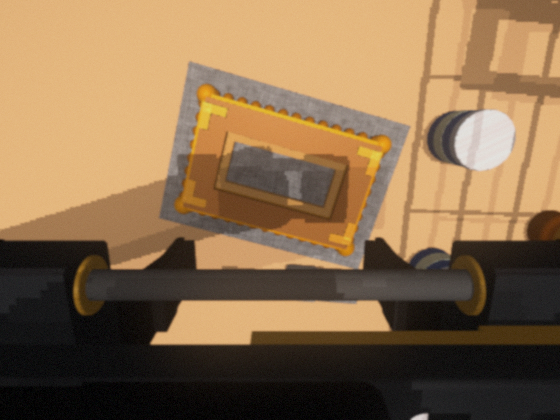

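Run:
```python
import cv2
im=cv2.imread("pics/w2.png")[110:235,195:370]; cv2.imwrite("pics/w2c.png",cv2.resize(im,None,fx=4.5,fy=4.5,interpolation=cv2.INTER_CUBIC))
```

```text
(no output)
```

View pics/w2c.png

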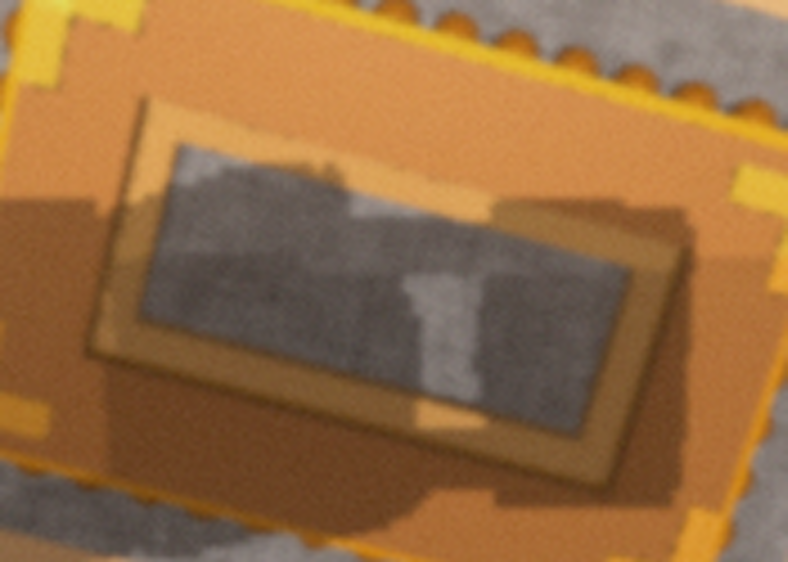

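```bash
cat >> h.py <<'E'
from scipy.optimize import least_squares
def fitc(c,uv,model,x0):
    r=least_squares(lambda p:(proj(c,model(p))-uv).ravel(),x0,x_scale=[.01,.01,.1]); return r.x.round(4),np.abs(r.fun).max().round(2)
def rect(x,y,yaw,L,W,z): return box(x,y,yaw,L,W,z,z)[[1,3,2,0]]  # TL TR BR BL
def wcam(x,y,off=(-.0002,.0714,.1832)):
    c=cam("wrist"); c['p']=np.array([x,y,.2])+off; c['R']=R.from_euler('xyz',[-15.05,.0,.0],degrees=True).as_matrix(); return c
E
python3 - <<'E'
from h import *
for k in range(4):
    q=viewer.get_calibration("wrist"); o=env.get_obs(); print(q['position'].round(4),q['orientation'].round(3),o['tool_pos'].round(4),np.round(o['tool_rot'],2),(q['position']-o['tool_pos']).round(4))
c=wcam(.45,.12); c0=np.load("w2c.npy",allow_pickle=True).item()
rim=np.array([[227.2,131.6],[347.9,165.1],[330.1,218.2],[214.6,187.8]]); op=np.array([[235,142.2],[335.4,168.9],[323.9,207.3],[226.1,181.1]])
for cc in(c,c0):
    print(fitc(cc,rim,lambda p:rect(*p,.134,.064,.026),[.44,.15,-.26]),fitc(cc,op,lambda p:rect(*p,.116,.046,.014),[.44,.15,-.26]))
im=cv2.imread("pics/w1.png")
d=[d for d in masks_of("wrist","frame")]; print([(x['conf'],x['location']) for x in d])
cb=wcam(.45,-.20)
uv=np.array([[235,113],[350,142],[337,193],[223,163.]])
# refine corners of block
g=cv2.cvtColor(im,cv2.COLOR_BGR2GRAY)
print(fitc(cb,uv,lambda p:rect(*p,.128,.058,.024),[.453,-.167,-.25]))
E
```

```text
[0.4507 0.1898 0.3842] [-15.079   0.031  -0.092] [0.4507 0.1182 0.2004] [1.7999e+02 4.0000e-02 8.9870e+01] [-0.      0.0715  0.1838]
[0.4507 0.1898 0.3842] [-15.079   0.031  -0.092] [0.4507 0.1182 0.2004] [1.7999e+02 4.0000e-02 8.9870e+01] [-0.      0.0715  0.1838]
[0.4507 0.1898 0.3842] [-15.079   0.031  -0.092] [0.4507 0.1182 0.2004] [1.7999e+02 4.0000e-02 8.9870e+01] [-0.      0.0715  0.1838]
[0.4507 0.1898 0.3842] [-15.079   0.031  -0.092] [0.4507 0.1182 0.2004] [1.7999e+02 4.0000e-02 8.9870e+01] [-0.      0.0715  0.1838]
(array([ 0.4512,  0.1285, -0.2672]), np.float64(1.71)) (array([ 0.4512,  0.1278, -0.2621]), np.float64(1.43))
(array([ 0.4518,  0.1272, -0.2671]), np.float64(1.56)) (array([ 0.4518,  0.1265, -0.262 ]), np.float64(1.26))
[(0.87, [280.3, 165.8])]
(array([ 0.4578, -0.1672, -0.2482]), np.float64(2.76))
```

apply_moves(
  moves=[
    [-0.25, 0.03, 0, 0, 0, 0, 1],
    [-0.5, 0.03, 0, 0, 0, 0, 1],
    [-0.75, 0.03, 0, 0, 0, 0, 1],
    [-1, 0.025, 0, 0, 0, 0, 1],
  ],
)

```text
time_s: 4.05
tool_pos: [0.4544, -0.0834, 0.2005]
tool_rot: [180.0, 0.0, 89.8]
force: [-0.5, 0.4, -0.2]
grip_width: 0.087
grasp_force: 0.0
```

apply_moves(
  moves=[
    [-0.25, 0, 0, 0, 0, -0.1, 1],
    [-0.445, 0, 0, 0, 0, -0.2, 1],
    [-0.445, 0, 0, 0, 0, -0.3, 1],
    [-0.445, 0, 0, 0, 0, -0.4, 1],
    [-0.445, 0, 0, 0, 0, -0.5, 1],
    [-0.445, 0, 0, 0, 0, -0.6, 1],
    [-0.445, 0, 0, 0, 0, -0.7, 1],
    [-0.445, 0, 0, 0, 0, -0.8, 1],
    [-0.445, 0, 0, 0, 0, -0.875, 1],
    [-0.445, 0, 0, 0, 0, -0.875, 1],
    [-0.445, 0, 0, 0, 0, -0.875, 1],
    [-0.445, 0, 0, 0, 0, -0.875, 1],
  ],
)

```text
time_s: 5.25
tool_pos: [0.4548, -0.1693, 0.2003]
tool_rot: [-180.0, 0.0, 165.0]
force: [0.4, -0.5, 0.3]
grip_width: 0.0872
grasp_force: 0.0
```

```bash
cat >> h.py <<'E'
OFF=np.array([.0714,-.0002,-.1832])  # camera in tool frame
def wc(pos,rpy):
    c=cam("wrist"); Rt=R.from_euler('xyz',rpy,degrees=True).as_matrix(); R0=R.from_euler('xyz',[180,0,90],degrees=True).as_matrix()
    Rc0=R.from_euler('xyz',[-15.05,0,0],degrees=True).as_matrix(); c['R']=Rt@R0.T@Rc0; c['p']=np.array(pos)+Rt@OFF; return c
E
python3 - <<'E'
from h import *
im=viewer.read_camera("wrist"); cv2.imwrite("pics/w3.png",im[:,:,::-1]); o=env.get_obs(); q=cam("wrist")
print(o['tool_pos'].round(4),np.round(o['tool_rot'],2),o['qpos'].round(1))
c=wc([.455,-.169,.2],[180,0,165.2]); print(c['p']-q['p'],np.abs(c['R']-q['R']).max())
for d in masks_of("wrist","block"):
    if d['conf']>.4 and d['pixels'].sum()>3000:
        np.save("w3m.npy",d['pixels']); print(d['conf'],d['location'],d['pixels'].sum())
        for cc in(c,q): print(fit(lambda p:box(*p,.128,.058,0,.024),[.455,-.169,-.25],[(cc,d['pixels'])],[.005,.005,.05]))
        ct,_=cv2.findContours(d['pixels'].astype(np.uint8),0,1); k=max(ct,key=cv2.contourArea); r=cv2.minAreaRect(k); print(r)
E
```

```text
[ 0.4549 -0.1691  0.2003] [-1.8000e+02  1.0000e-02  1.6505e+02] [ 1.270e+01 -1.700e+00  4.500e+00  1.059e+02  1.000e-01  7.580e+01
  9.220e+01]
[-0.00037983 -0.00075537 -0.00095369] 0.0019519006724993404
0.92 [280.5, 180.4] 6082
(array([ 0.45523036, -0.1684047 , -0.25995622]), np.float64(0.9640523199888934))
(array([ 0.45542911, -0.16789701, -0.26418666]), np.float64(0.967519665438614))
((280.0, 180.5), (115.0, 54.0), 90.0)
0.79 [166.2, 44.6] 7235
(array([ 0.455, -0.169, -0.25 ]), np.float64(0.0))
(array([ 0.455, -0.169, -0.25 ]), np.float64(0.0))
((171.9658203125, 31.946353912353516), (72.15878295898438, 129.86187744140625), 37.492652893066406)
```

apply_moves(
  moves=[
    [0, 0.004, 0.25, 0, 0, 0.003, 1],
    [0, 0.004, 0.5, 0, 0, 0.003, 1],
    [0, 0.004, 0.75, 0, 0, 0.003, 1],
    [0, 0.004, 0.87, 0, 0, 0.003, 1],
    [0, 0.004, 0.927, 0, 0, 0.003, 1],
    [0, 0.004, 0.927, 0, 0, 0.003, 1],
    [0, 0.004, 0.927, 0, 0, 0.003, 0],
    [0, 0.004, 0.927, 0, 0, 0.003, 0],
    [0, 0.004, 0.927, 0, 0, 0.003, 0],
    [0, 0.004, 0.927, 0, 0, 0.003, 0],
    [0, 0.004, 0.927, 0, 0, 0.003, 0],
    [0, 0.004, 0.927, 0, 0, 0.003, 0],
  ],
  grip_force=20,
)

```text
time_s: 6.55
tool_pos: [0.4554, -0.1679, 0.0151]
tool_rot: [-180.0, 0.0, 164.9]
force: [0.0, 0.3, 0.4]
grip_width: 0.047
grasp_force: 0.0
```

apply_moves(
  moves=[
    [0, 0, -0.1, 0, 0, 0, 0],
    [0, 0, -0.35, 0, 0, 0, 0],
    [0, 0, -0.6, 0, 0, 0, 0],
    [0, 0, -0.8, 0, 0, 0, 0],
    [0, 0, -0.8, 0, 0, 0, 0],
    [0, 0, -0.8, 0, 0, 0, 0],
  ],
)

```text
time_s: 7.15
tool_pos: [0.4558, -0.168, 0.1758]
tool_rot: [180.0, 0.1, 164.9]
force: [-0.4, -0.0, -0.0]
grip_width: 0.0026
grasp_force: 0.0
```

Run:
```python
from h import *
im=viewer.read_camera("wrist"); cv2.imwrite("pics/w4.png",im[:,:,::-1]); o=env.get_obs()
print(o['tool_pos'].round(4),np.round(o['tool_rot'],2),o['grip_width'],o['grasp_force'],o['time_s'])
c0=np.load("w2c.npy",allow_pickle=True).item()
s=cam("side"); print(unproj(s,[300,283],.014))
print(cam("wrist")['p'])
```

```text
[ 0.4548 -0.1677  0.1743] [ 1.8000e+02 -4.0000e-02  1.6494e+02] 0.001711608088786848 0.0 7.2
[[0.44647354 0.12277679 0.014     ]]
[ 0.3864003  -0.14876811  0.3582135 ]
```

View pics/w4.png

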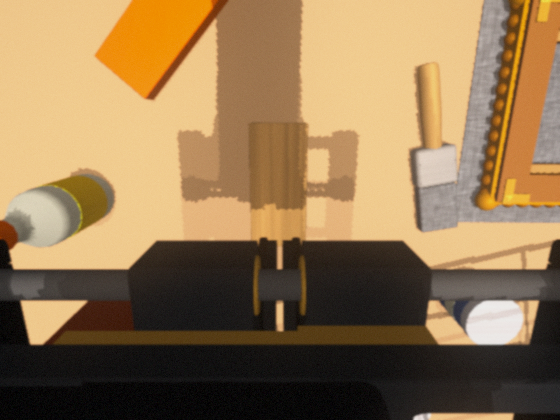

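apply_moves(
  moves=[
    [0, -0.004, 0, 0, 0, 0, 1],
    [0, -0.004, 0, 0, 0, 0, 1],
    [0, -0.004, 0, 0, 0, 0, 1],
    [0, -0.004, 0, 0, 0, 0, 1],
    [0, -0.004, 0, 0, 0, 0, 1],
    [0, -0.004, 0.2, 0, 0, 0, 1],
    [0, -0.004, 0.4, 0, 0, 0, 1],
    [0, -0.004, 0.5, 0, 0, 0, 1],
    [0, -0.004, 0.5, 0, 0, 0, 1],
  ],
)

```text
time_s: 8.1
tool_pos: [0.4523, -0.1678, 0.0718]
tool_rot: [180.0, -0.4, 165.0]
force: [-0.5, 0.3, 0.0]
grip_width: 0.0658
grasp_force: 0.0
```

apply_moves(
  moves=[
    [0, 0, 0.15, 0, 0, 0, 1],
    [0, 0, 0.3, 0, 0, 0, 1],
    [0, 0, 0.358, 0, 0, 0, 1],
    [0, 0, 0.358, 0, 0, 0, 1],
    [0, 0, 0.358, 0, 0, 0, 0],
    [0, 0, 0.358, 0, 0, 0, 0],
    [0, 0, 0.358, 0, 0, 0, 0],
    [0, 0, 0.358, 0, 0, 0, 0],
    [0, 0, 0.358, 0, 0, 0, 0],
    [0, 0, 0.358, 0, 0, 0, 0],
    [0, 0, 0.358, 0, 0, 0, 0],
    [0, 0, 0.358, 0, 0, 0, 0],
  ],
)

```text
time_s: 9.3
tool_pos: [0.455, -0.1686, 0.0032]
tool_rot: [180.0, -0.0, 164.9]
force: [-0.3, 0.5, -0.4]
grip_width: 0.0308
grasp_force: 0.0
```

Run:
```python
from h import *
a=viewer.read_camera("side"); b=viewer.read_camera("wrist"); o=env.get_obs()
print(o['tool_pos'].round(4),o['grip_width'],o['grasp_force'],o['force'])
a=cv2.resize(a[130:270,240:430],None,fx=2.1*1.0,fy=2.1); b=cv2.resize(b,(400,300))
h=max(a.shape[0],b.shape[0]); z=lambda i:cv2.copyMakeBorder(i,0,h-i.shape[0],0,0,0)
cv2.imwrite("pics/m5.png",np.hstack([z(a),z(b)])[:,:,::-1])
```

```text
[ 0.455  -0.1687  0.0032] 0.02265232422378267 0.0 [-0.49918924  0.25385787 -0.42337322]
```

View pics/m5.png

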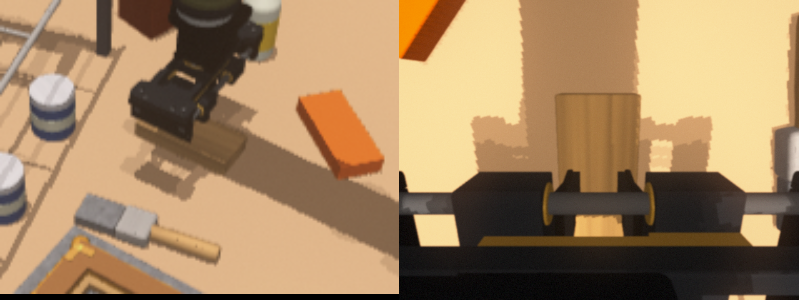

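Run:
```python
from h import *
o=env.get_obs();print(o['grip_width'],o['grasp_force'],o['force'])
s=cam("side"); w=cam("wrist")
P=np.array(o['tool_pos']); Rt=R.from_euler('xyz',o['tool_rot'],degrees=True).as_matrix()
for zz in(0,-.02,-.04,-.06):
    p=[P+Rt@np.array([a,b,zz]) for a in(-.0095,.0095) for b in(.013,.028)]
    print(zz,((proj(s,p)-[240,130])*2.1).round().tolist(), ((proj(w,p))*[400/560,300/420]+[399,0]).round().tolist())
print('block',((proj(s,box(.4553,-.1682,-.262,.128,.058,0,.024))-[240,130])*2.1).round().tolist())
a=viewer.read_camera("scene"); a=cv2.resize(a[130:215,210:340],None,fx=6,fy=6,interpolation=cv2.INTER_CUBIC); 
b=viewer.read_camera("side"); cv2.imwrite("pics/m6s.png",b[:,:,::-1]); cv2.imwrite("pics/m6.png",a[:,:,::-1])
print('scene block',((proj(cam("scene"),box(.4553,-.1682,-.262,.128,.058,0,.024))-[210,130])*6).round().tolist(),((proj(cam("scene"),P)-[210,130])*6).round())
```

```text
0.02265232422378267 0.0 [-0.49918924  0.25385787 -0.42337322]
0 [[176.0, 143.0], [170.0, 150.0], [189.0, 149.0], [183.0, 156.0]] [[614.0, 184.0], [632.0, 184.0], [614.0, 162.0], [633.0, 162.0]]
-0.02 [[177.0, 132.0], [171.0, 139.0], [190.0, 138.0], [184.0, 145.0]] [[615.0, 195.0], [635.0, 195.0], [616.0, 171.0], [636.0, 171.0]]
-0.04 [[178.0, 120.0], [172.0, 127.0], [192.0, 126.0], [186.0, 133.0]] [[617.0, 209.0], [640.0, 209.0], [618.0, 182.0], [641.0, 182.0]]
-0.06 [[179.0, 108.0], [173.0, 115.0], [193.0, 114.0], [187.0, 122.0]] [[620.0, 226.0], [645.0, 226.0], [621.0, 196.0], [647.0, 196.0]]
block [[243.0, 148.0], [221.0, 177.0], [155.0, 109.0], [132.0, 136.0], [245.0, 135.0], [223.0, 163.0], [156.0, 96.0], [132.0, 122.0]]
scene block [[429.0, 228.0], [468.0, 290.0], [174.0, 270.0], [206.0, 335.0], [430.0, 186.0], [469.0, 247.0], [172.0, 227.0], [204.0, 292.0]] [[320. 274.]]
```

View pics/m6.png

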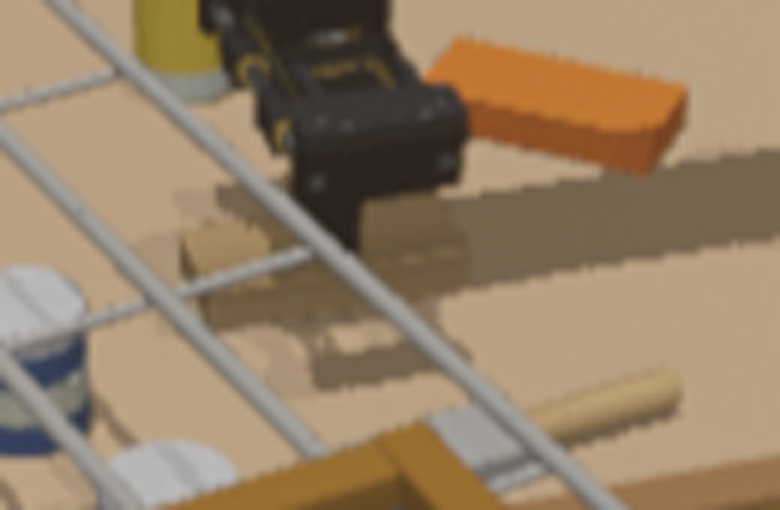

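apply_moves(
  moves=[
    [0, 0, -0.15, 0, 0, 0, 0.8],
    [0, 0, -0.15, 0, 0, 0, 0.8],
    [0, 0, -0.15, 0, 0, 0, 0.8],
    [0, 0, -0.15, 0, 0, 0, 0.8],
    [0, 0, -0.15, 0, 0, 0, 0.8],
    [0, 0, -0.15, 0, 0, 0, 0.8],
    [0, 0, -0.15, 0, 0, 0, 0.8],
    [0, 0, -0.15, 0, 0, 0, 0.8],
    [0, 0, -0.05, 0, 0, 0, 0.8],
    [0, 0, 0, 0, 0, 0, 0.8],
    [0, 0, 0, 0, 0, 0, 0.8],
  ],
)

```text
time_s: 10.6
tool_pos: [0.4534, -0.1681, 0.0017]
tool_rot: [180.0, -0.2, 164.9]
force: [0.0, -0.2, -1.0]
grip_width: 0.0692
grasp_force: 0.0
```

Run:
```python
from h import *
b=viewer.read_camera("wrist"); cv2.imwrite("pics/w7.png",b[:,:,::-1]); a=viewer.read_camera("scene"); cv2.imwrite("pics/s7.png",a[:,:,::-1])
o=env.get_obs();print(o['grip_width'],o['grasp_force'],o['force'],o['tool_pos'],o['time_s'])
P=np.array(o['tool_pos']); Rt=R.from_euler('xyz',o['tool_rot'],degrees=True).as_matrix(); s=cam("scene")
for zz in(0,-.01,-.02,-.03):
    print(zz,((proj(s,[P+Rt@np.array([0,sg*(o['grip_width']/2+.006),zz]) for sg in(1,-1)])-[210,130])*6).round().tolist())
for d in masks_of("wrist","block")[:2]: print(d['conf'],d['location'],d['pixels'].sum())
A=cv2.resize(a[130:215,210:340],None,fx=6,fy=6,interpolation=cv2.INTER_CUBIC); cv2.imwrite("pics/m7.png",A[:,:,::-1])
```

```text
0.06992534954670229 0.0 [ 0.41291854  0.11871279 -0.13105734] [ 0.4549088  -0.16865473  0.00323989] 10.7
0 [[346.0, 320.0], [296.0, 230.0]]
-0.01 [[346.0, 302.0], [296.0, 212.0]]
-0.02 [[346.0, 283.0], [296.0, 194.0]]
-0.03 [[346.0, 265.0], [295.0, 177.0]]
0.77 [32.5, 35.3] 5809
```

View pics/m7.png

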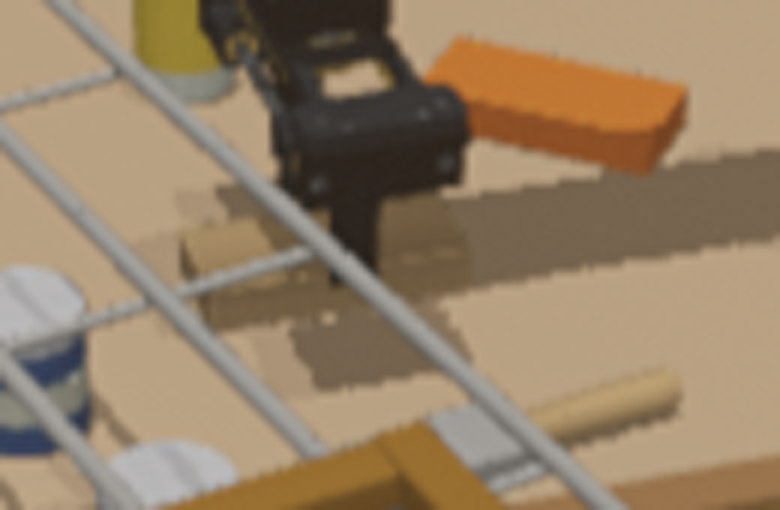

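apply_moves(
  moves=[
    [0, 0, 0.03, 0, 0, 0, 0.8],
    [0, 0, 0.05, 0, 0, 0, 0.8],
    [0, 0, 0.06, 0, 0, 0, 0.8],
    [0, 0, 0.06, 0, 0, 0, 0.8],
    [0, 0, 0.06, 0, 0, 0, 0.6],
    [0, 0, 0.06, 0, 0, 0, 0.5],
    [0, 0, 0.06, 0, 0, 0, 0.5],
    [0, 0, 0.06, 0, 0, 0, 0.5],
    [0, 0, 0.06, 0, 0, 0, 0.5],
    [0, 0, 0.06, 0, 0, 0, 0.5],
  ],
  grip_force=20,
)

```text
time_s: 11.75
tool_pos: [0.4552, -0.1688, -0.0086]
tool_rot: [-180.0, 0.0, 164.9]
force: [0.0, -0.1, 1.2]
grip_width: 0.0581
grasp_force: 20.0
```

apply_moves(
  moves=[
    [0, 0, -0.1, 0, 0, 0, 0.5],
    [0, 0, -0.3, 0, 0, 0, 0.5],
    [0, 0, -0.45, 0, 0, 0, 0.5],
    [0.1, 0.25, -0.45, 0, 0, 0, 0.5],
    [0.2, 0.5, -0.45, 0, 0, 0, 0.5],
    [0.3, 0.72, -0.45, 0, 0, 0, 0.5],
    [0.4, 0.9, -0.45, 0, 0, 0, 0.5],
    [0.403, 1, -0.45, 0, 0, 0, 0.5],
    [0.403, 1, -0.45, 0, 0, 0, 0.5],
  ],
)

```text
time_s: 12.65
tool_pos: [0.4289, 0.0489, 0.0813]
tool_rot: [179.9, 0.0, 165.3]
force: [-0.1, -0.5, -1.7]
grip_width: 0.0577
grasp_force: 20.0
```

apply_moves(
  moves=[
    [0, 0.2, 0, 0, 0, 0, 0.5],
    [0, 0.35, 0, 0, 0, 0, 0.5],
    [0, 0.43, 0, 0, 0, 0, 0.5],
    [0, 0.43, 0.15, 0, 0, 0, 0.5],
    [0, 0.43, 0.25, 0, 0, 0, 0.5],
    [0, 0.43, 0.25, 0, 0, 0, 0.5],
    [0, 0.43, 0.25, 0, 0, 0, 0.5],
  ],
)

```text
time_s: 13.35
tool_pos: [0.4515, 0.1275, 0.0312]
tool_rot: [-180.0, -0.0, 164.9]
force: [-0.2, 0.3, -0.2]
grip_width: 0.0577
grasp_force: 20.0
```

Run:
```python
from h import *
b=viewer.read_camera("wrist"); cv2.imwrite("pics/w8.png",b[:,:,::-1]); a=viewer.read_camera("side"); cv2.imwrite("pics/s8.png",a[:,:,::-1])
o=env.get_obs();print(o['grip_width'],o['grasp_force'],o['force'],o['tool_pos'],o['tool_rot'],o['time_s'])
A=cv2.resize(a[225:345,225:375],(500,400),interpolation=cv2.INTER_CUBIC); B=cv2.resize(b[0:260,140:420],(431,400))
cv2.imwrite("pics/m8.png",cv2.resize(np.hstack([A,B]),(798,343))[:,:,::-1])
```

```text
0.057839845962246665 19.999797642230988 [-0.02599324  0.42566484 -0.86417608] [0.45262455 0.1281407  0.03241849] [1.79952944e+02 1.06050574e-01 1.64887975e+02] 13.45
```

View pics/m8.png

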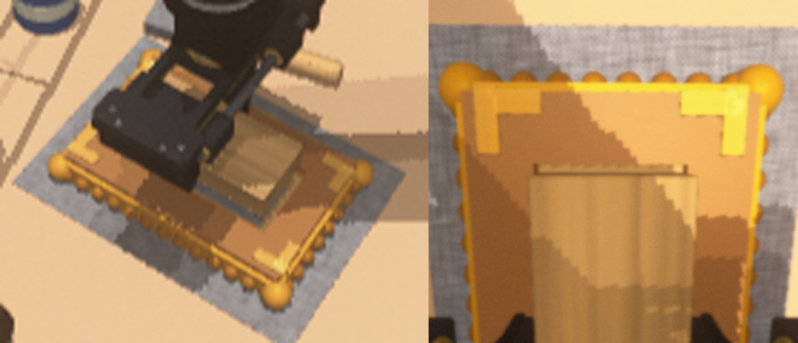

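apply_moves(
  moves=[
    [0, -0.004, 0.03, 0, 0, 0, 0.5],
    [0, -0.004, 0.06, 0, 0, 0, 0.5],
    [0, -0.004, 0.085, 0, 0, 0, 0.5],
    [0, -0.004, 0.1, 0, 0, 0, 0.5],
    [0, -0.004, 0.11, 0, 0, 0, 0.5],
    [0, -0.004, 0.11, 0, 0, 0, 0.5],
    [0, -0.004, 0.11, 0, 0, 0, 0.5],
  ],
)

```text
time_s: 14.15
tool_pos: [0.4514, 0.1277, 0.0093]
tool_rot: [180.0, 0.0, 164.9]
force: [-0.2, 0.2, -0.8]
grip_width: 0.0578
grasp_force: 20.0
```

apply_moves(
  moves=[
    [0, 0, 0, 0, 0, 0, 0.8],
    [0, 0, 0, 0, 0, 0, 0.8],
    [0, 0, 0, 0, 0, 0, 0.8],
    [0, 0, -0.1, 0, 0, 0, 0.8],
    [0, 0, -0.25, 0, 0, 0, 0.8],
    [0, 0, -0.5, 0, 0, 0, 0.8],
    [0, 0, -0.75, 0, 0, 0, 0.8],
    [0, 0, -0.95, 0, 0, 0, 0.8],
    [0, 0, -0.95, 0, 0, 0, 0.8],
    [0, 0, -0.95, 0, 0, 0, 0.8],
  ],
)

```text
time_s: 15.15
tool_pos: [0.4519, 0.1279, 0.2003]
tool_rot: [179.9, 0.1, 164.9]
force: [-0.1, -0.4, -1.3]
grip_width: 0.0697
grasp_force: 0.0
```

Run:
```python
from h import *
o=env.get_obs();print(o['grip_width'],o['force'],o['tool_pos'],o['tool_rot'],o['time_s'])
for n in("wrist","side"):
    im=viewer.read_camera(n); cv2.imwrite(f"pics/{n}9.png",im[:,:,::-1]); c=cam(n)
    for d in masks_of(n,"block"):
        p=d['location']; w=unproj(c,p,.03)[0]
        if d['conf']>.3 and abs(w[1]-.128)<.08:
            print(n,d['conf'],p,d['pixels'].sum())
            np.save(f"{n}9m.npy",d['pixels'])
            for z in(.014,.018,.022): print(z,fit(lambda q:box(*q,.128,.058,z+.01,z+.024),[.4514,.128,-.265],[(c,d['pixels'])],[.005,.005,.05]))
```

```text
0.06970935956955804 [-0.06183544 -0.36686784 -1.32271292] [0.4519064  0.12787208 0.20028271] [1.79936572e+02 1.38114038e-01 1.64941494e+02] 15.15
wrist 0.95 [280.5, 178.4] 6594
0.014 (array([ 0.44987601,  0.12852351, -0.26131813]), np.float64(0.9681841957952115))
0.018 (array([ 0.44943627,  0.12870602, -0.26364969]), np.float64(0.9473372302885004))
0.022 (array([ 0.44967363,  0.12868169, -0.26151395]), np.float64(0.9275240004219855))
side 0.58 [298.8, 281.8] 1564
0.014 (array([ 0.44750749,  0.12901026, -0.25095217]), np.float64(0.9666287150092262))
0.018 (array([ 0.4468167 ,  0.131522  , -0.25182651]), np.float64(0.9658279695728497))
0.022 (array([ 0.44635347,  0.13403311, -0.2524027 ]), np.float64(0.9642954271727728))
```

apply_moves(
  moves=[
    [0, 0, 0.25, 0, 0, 0, 0],
    [0, 0, 0.5, 0, 0, 0, 0],
    [0, 0, 0.7, 0, 0, 0, 0],
    [0, 0, 0.8, 0, 0, 0, 0],
    [0, 0, 0.8, 0, 0, 0, 0],
    [0, 0, 0.8, 0, 0, 0, 0],
    [0, 0, 0.8, 0, 0, 0, 0],
    [0, 0, 0.84, 0, 0, 0, 0],
    [0, 0, 0.87, 0, 0, 0, 0],
    [0, 0, 0.87, 0, 0, 0, 0],
  ],
)

```text
time_s: 16.35
tool_pos: [0.4507, 0.1275, 0.0247]
tool_rot: [-180.0, -0.0, 164.9]
force: [0.8, 0.2, -0.3]
grip_width: 0.0028
grasp_force: 0.0
```

apply_moves(
  moves=[
    [0, 0, 0.005, 0, 0, 0, 0],
    [0, 0, 0.01, 0, 0, 0, 0],
    [0, 0, 0.015, 0, 0, 0, 0],
    [0, 0, 0.015, 0, 0, 0, 0],
  ],
)

```text
time_s: 16.75
tool_pos: [0.4513, 0.1277, 0.0222]
tool_rot: [-180.0, 0.0, 164.9]
force: [0.9, 0.9, -0.4]
grip_width: 0.0
grasp_force: 0.0
```

apply_moves(
  moves=[
    [0, 0, 0.005, 0, 0, 0, 0],
    [0, 0, 0.01, 0, 0, 0, 0],
    [0, 0, 0.01, 0, 0, 0, 0],
  ],
)

```text
time_s: 17.05
tool_pos: [0.4512, 0.1277, 0.0201]
tool_rot: [-180.0, -0.0, 164.9]
force: [-1.1, 0.2, 0.3]
grip_width: 0.0005
grasp_force: 0.0
```

apply_moves(
  moves=[
    [0, 0, 0.005, 0, 0, 0, 0],
    [0, 0, 0.01, 0, 0, 0, 0],
    [0, 0, 0.01, 0, 0, 0, 0],
  ],
)

```text
time_s: 17.35
tool_pos: [0.4512, 0.1276, 0.0181]
tool_rot: [-180.0, -0.0, 164.9]
force: [0.2, -0.2, -0.4]
grip_width: 0.0007
grasp_force: 0.0
```

apply_moves(
  moves=[
    [0, 0, 0.005, 0, 0, 0, 0],
    [0, 0, 0.01, 0, 0, 0, 0],
    [0, 0, 0.01, 0, 0, 0, 0],
  ],
)

```text
time_s: 17.65
tool_pos: [0.4513, 0.1277, 0.0162]
tool_rot: [-180.0, 0.0, 164.9]
force: [0.3, -0.1, 0.2]
grip_width: 0.0003
grasp_force: 0.0
```

apply_moves(
  moves=[
    [0, 0, 0.005, 0, 0, 0, 0],
    [0, 0, 0.01, 0, 0, 0, 0],
    [0, 0, 0.01, 0, 0, 0, 0],
  ],
)

```text
time_s: 17.95
tool_pos: [0.4514, 0.1277, 0.0161]
tool_rot: [-180.0, -0.0, 164.9]
force: [-6.0, -2.0, 15.3]
grip_width: 0.0004
grasp_force: 7.6
```

apply_moves(
  moves=[
    [0, 0, -0.1, 0, 0, 0, 0],
    [0, 0, -0.35, 0, 0, 0, 0],
    [0, 0, -0.6, 0, 0, 0, 0],
    [0, 0, -0.85, 0, 0, 0, 0],
    [0, 0, -0.95, 0, 0, 0, 0],
    [0, 0, -0.95, 0, 0, 0, 0],
  ],
)

```text
time_s: 18.55
tool_pos: [0.4536, 0.1284, 0.2083]
tool_rot: [179.8, 0.4, 164.9]
force: [0.6, 0.9, -0.3]
grip_width: 0.0003
grasp_force: 0.0
```

Run:
```python
from h import *
for nm,c,uvs in(("w0",wcam(.65,0),[(272,10),(267,181),(260,316)]),("w1",wcam(.45,-.2),[(472,127)]),("w2",wcam(.45,.12),[(483,140),(437,258)])):
    print(nm,unproj(c,np.array(uvs,float),.064).round(3).tolist())
c=wcam(.65,0); print('wire',unproj(c,[(213,20),(215,150),(349,20),(343,150)],.214).round(3).tolist())
c=wcam(.45,.12); print('wire w2',unproj(c,[(433,10),(408,210)],.214).round(3).tolist())
for n in("side","scene"):
    viewer.read_camera(n); c=cam(n)
    for d in masks_of(n,"tin_a"):
        w=unproj(c,d['location'],.032)[0]
        if d['conf']>.3 and w[0]>.58 and abs(w[1])<.25: 
            np.save(f"{n}t{round(w[1]/.15):+d}.npy",d['pixels'])
            x,i=fit(lambda p:cyl(*p,.056,.064),w[:2],[(c,d['pixels'])],[.01,.01]); print(n,round(d['conf'],2),d['pixels'].sum(),x.round(4),round(i,2))
    for d in masks_of(n,"block"):
        w=unproj(c,d['location'],.03)[0]
        if abs(w[1]-.128)<.08: print(n,'block',fit(lambda q:box(*q,.128,.058,.026,.038),[.4514,.128,-.265],[(c,d['pixels'])],[.005,.005,.05]))
o=env.get_obs(); print(o['qpos'].round(1),o['time_s'])
```

```text
w0 [[0.644, 0.158, 0.064], [0.638, 0.011, 0.064], [0.629, -0.136, 0.064]]
w1 [[0.628, -0.138, 0.064]]
w2 [[0.64, 0.17, 0.064], [0.611, 0.051, 0.064]]
wire [[0.62, 0.113, 0.214], [0.618, 0.055, 0.214], [0.681, 0.113, 0.214], [0.682, 0.055, 0.214]]
wire w2 [[0.519, 0.237, 0.214], [0.517, 0.144, 0.214]]
side 0.89 841 [0.6403 0.1673] 0.96
side 0.62 458 [ 0.6264 -0.1447] 0.71
side block (array([ 0.44791717,  0.12936884, -0.26606082]), np.float64(0.9677960014366096))
scene 0.82 446 [ 0.6256 -0.1385] 0.68
scene 0.7 396 [0.6438 0.1764] 0.42
scene 0.69 173 [ 0.5848 -0.0801] 0.13
scene block (array([ 0.45072871,  0.13058525, -0.287446  ]), np.float64(0.7366835382019764))
[ -5.   -3.2 -13.4 107.1  -0.8  76.3  56.7] 18.85
```

```bash
cat >> h.py <<'E'
LEAN=R.from_matrix(np.array([[-3**.5/2,0,.5],[0,1,0],[-.5,0,-3**.5/2]]))
DOWN=R.from_euler('xyz',[180,0,180],degrees=True)
def rel(p0,R0,p1,R1):
    d=R0.inv().apply(np.array(p1)-p0)/.2; w=(R0.inv()*R1).as_rotvec()/1.5
    return np.r_[d,w].round(4).tolist()
E
python3 - <<'E'
from h import *
print(LEAN.as_euler('xyz',degrees=True))
R0=R.from_euler('xyz',[180,0,164.95],degrees=True)
A=[.50,-.03,.2]; B=[.5815,-.138,.1156]
print(rel([.4509,.1274,.2042],R0,A,LEAN)); print(rel(A,LEAN,B,LEAN))
E
```

```text
[180.  30. 180.]
[-0.4414, -0.6963, 0.021, -0.0458, -0.347, -0.1711]
[-0.1419, -0.54, 0.5692, 0.0, 0.0, 0.0]
```

apply_moves(
  moves=[
    [-0.07, -0.11, 0, -0.008, -0.058, -0.029, 1],
    [-0.15, -0.23, 0.01, -0.015, -0.115, -0.057, 1],
    [-0.22, -0.35, 0.01, -0.023, -0.173, -0.086, 1],
    [-0.3, -0.46, 0.02, -0.03, -0.23, -0.114, 1],
    [-0.37, -0.58, 0.02, -0.038, -0.29, -0.143, 1],
    [-0.441, -0.696, 0.021, -0.046, -0.347, -0.171, 1],
    [-0.441, -0.696, 0.021, -0.046, -0.347, -0.171, 1],
    [-0.441, -0.696, 0.021, -0.046, -0.347, -0.171, 1],
    [-0.441, -0.696, 0.021, -0.046, -0.347, -0.171, 1],
  ],
)

```text
time_s: 19.75
tool_pos: [0.5182, -0.0248, 0.1564]
tool_rot: [179.7, 26.3, 179.8]
force: [-0.2, 0.4, 0.6]
grip_width: 0.0643
grasp_force: 0.0
```

apply_moves(
  moves=[
    [-0.04, -0.16, 0.1, 0, 0, 0, 1],
    [-0.08, -0.32, 0.25, 0, 0, 0, 1],
    [-0.12, -0.46, 0.4, 0, 0, 0, 1],
    [-0.142, -0.54, 0.5, 0, 0, 0, 1],
    [-0.142, -0.54, 0.57, 0, 0, 0, 1],
    [-0.142, -0.54, 0.57, 0, 0, 0, 1],
    [-0.142, -0.54, 0.57, 0, 0, 0, 1],
  ],
)

```text
time_s: 20.45
tool_pos: [0.5967, -0.1281, 0.0681]
tool_rot: [179.7, 26.5, -179.7]
force: [-0.5, -0.7, 0.1]
grip_width: 0.0867
grasp_force: 0.0
```

Run:
```python
from h import *
o=env.get_obs(); print({k:np.round(v,3).tolist() for k,v in o.items()})
```

```text
{'time_s': 20.45, 'qpos': [36.911, 3.983, -23.614, 121.835, -10.045, 29.207, 111.723], 'joint_velocities': [1.154, -1.619, -0.439, 0.102, -0.225, -0.318, 0.504], 'effort': [0.112, -28.586, -0.51, -27.841, -0.32, -2.004, -0.009], 'tool_pos': [0.597, -0.128, 0.068], 'tool_rot': [179.694, 26.462, -179.735], 'force': [-0.475, -0.699, 0.128], 'wrist_torque': [0.126, 0.517, 0.014], 'grasp_force': 0.0, 'grip_width': 0.087}
```

apply_moves(
  moves=[
    [-0.069, -0.05, 0.035, 0, 0, 0, 1],
    [-0.069, -0.05, 0.035, 0, 0, 0, 1],
    [-0.069, -0.05, 0.12, 0, 0, 0, 1],
    [-0.069, -0.05, 0.22, 0, 0, 0, 1],
    [-0.069, -0.05, 0.32, 0, 0, 0, 1],
    [-0.069, -0.05, 0.398, 0, 0, 0, 1],
    [-0.069, -0.05, 0.398, 0, 0, 0, 1],
    [-0.069, -0.05, 0.398, 0, 0, 0, 1],
  ],
)

```text
time_s: 21.25
tool_pos: [0.6437, -0.1395, 0.0034]
tool_rot: [179.7, 26.5, -179.9]
force: [-0.0, 0.6, 0.9]
grip_width: 0.0869
grasp_force: 0.0
```

apply_moves(
  moves=[
    [0, 0, 0, 0, 0, 0, 0.8],
    [0, 0, 0, 0, 0, 0, 0.72],
    [0, 0, 0, 0, 0, 0, 0.68],
    [0, 0, 0, 0, 0, 0, 0.64],
    [0, 0, 0, 0, 0, 0, 0.6],
    [0, 0, 0, 0, 0, 0, 0.5],
    [0, 0, 0, 0, 0, 0, 0.5],
    [0, 0, 0, 0, 0, 0, 0.5],
  ],
  grip_force=25,
)

```text
time_s: 22.05
tool_pos: [0.6438, -0.1406, 0.0028]
tool_rot: [179.7, 26.5, -179.9]
force: [-2.5, -0.1, 4.3]
grip_width: 0.0559
grasp_force: 25.0
```

apply_moves(
  moves=[
    [-0.009, 0, -0.018, 0, 0, 0, 0.5],
    [-0.018, 0, -0.036, 0, 0, 0, 0.5],
    [-0.027, 0, -0.054, 0, 0, 0, 0.5],
    [-0.027, 0, -0.054, 0, 0, 0, 0.5],
    [-0.027, 0, -0.054, 0, 0, 0, 0.5],
  ],
)

```text
time_s: 22.55
tool_pos: [0.6437, -0.1403, 0.0146]
tool_rot: [179.7, 26.5, -179.9]
force: [-0.6, -0.2, -4.0]
grip_width: 0.0558
grasp_force: 25.0
```

```bash
cat >> h.py <<'E'
def heft(n=8):
    F=[]
    for k in range(n):
        viewer.read_camera("side"); o=env.get_obs(); F.append(np.r_[o['force'],o['wrist_torque'],o['effort']])
    print(np.mean(F,0).round(2),np.std(F,0)[:3].round(2),o['tool_pos'].round(4),np.round(o['tool_rot'],1),o['grip_width'].round(4) if hasattr(o['grip_width'],'round') else o['grip_width'],o['time_s'])
E
python3 -c "
from h import *
heft()"
```

```text
[ 7.000e-02 -2.200e-01 -3.510e+00  1.100e-01  8.300e-01 -1.000e-02
  0.000e+00 -4.013e+01 -2.880e+00 -2.789e+01 -2.700e-01 -2.610e+00
  2.000e-02] [0.65 0.51 0.39] [ 0.6437 -0.1404  0.0145] [ 179.7   26.5 -179.9] 0.0558244620568168 22.95
```

apply_moves(
  moves=[
    [0.009, 0, 0.018, 0, 0, 0, 0.5],
    [0.018, 0, 0.036, 0, 0, 0, 0.5],
    [0.027, 0, 0.053, 0, 0, 0, 0.5],
    [0.027, 0, 0.053, 0, 0, 0, 0.5],
    [0.027, 0, 0.053, 0, 0, 0, 0.55],
    [0.027, 0, 0.053, 0, 0, 0, 0.65],
    [0.027, 0, 0.053, 0, 0, 0, 0.7],
    [0.027, 0, 0.053, 0, 0, 0, 0.8],
    [0.027, 0, 0.053, 0, 0, 0, 1],
    [0.027, 0, 0.053, 0, 0, 0, 1],
    [0.027, 0, 0.053, 0, 0, 0, 1],
  ],
)

```text
time_s: 24.05
tool_pos: [0.6438, -0.1404, 0.0029]
tool_rot: [179.7, 26.5, -179.9]
force: [0.5, 0.9, -0.2]
grip_width: 0.0829
grasp_force: 0.0
```

apply_moves(
  moves=[
    [0, 0, -0.1, 0, 0, 0, 1],
    [0, 0, -0.25, 0, 0, 0, 1],
    [0, 0, -0.45, 0, 0, 0, 1],
    [0, 0, -0.55, 0, 0, 0, 1],
    [0, 0, -0.55, 0, 0, 0, 1],
    [0, 0, -0.55, 0, 0, 0, 1],
  ],
)

```text
time_s: 24.65
tool_pos: [0.5947, -0.1412, 0.1015]
tool_rot: [179.8, 26.5, -179.9]
force: [0.2, 0.4, 0.2]
grip_width: 0.0869
grasp_force: 0.0
```

Run:
```python
from h import *
o=env.get_obs(); print(o['tool_pos'].round(4),np.round(o['tool_rot'],2),o['qpos'].round(1),o['time_s'])
for n in("side","scene"):
    viewer.read_camera(n); c=cam(n)
    for d in masks_of(n,"tin_a"):
        w=unproj(c,d['location'],.032)[0]
        if d['conf']>.3 and w[0]>.58 and abs(w[1])<.25: 
            x,i=fit(lambda p:cyl(*p,.056,.064),w[:2],[(c,d['pixels'])],[.01,.01]); print(n,round(d['conf'],2),d['pixels'].sum(),x.round(4),round(i,2))
a=R.from_euler('xyz',[180,26.5,180],degrees=True); P=np.array(o['tool_pos']); d=a.apply([0,0,1])
for x,y in((.638,.011),(.643,.165)):
    g=np.array([x,y,.036])+.037*d; ap=g-.11*d; print(g,rel(P,a,ap,a),rel(P,a,ap,R.from_euler('xyz',[180,26.5,180],degrees=True)))
```

```text
[ 0.5947 -0.1412  0.1015] [ 179.78   26.53 -179.94] [ 39.7   1.4 -24.4 119.9 -11.7  33.7 113.8] 24.65
side 0.96 720 [0.6341 0.0073] 0.96
side 0.87 882 [0.6407 0.1693] 0.95
side 0.69 601 [ 0.6239 -0.1392] 0.93
scene 0.81 299 [0.6355 0.0101] 0.39
scene 0.79 470 [ 0.6259 -0.1376] 0.71
scene 0.58 365 [0.6424 0.1713] 0.4
[0.65450932 0.011      0.00288743] [-0.0475, 0.7611, 0.0247, 0.0, 0.0, 0.0] [-0.0475, 0.7611, 0.0247, 0.0, 0.0, 0.0]
[0.65950932 0.165      0.00288743] [-0.0698, 1.5311, 0.0359, 0.0, 0.0, 0.0] [-0.0698, 1.5311, 0.0359, 0.0, 0.0, 0.0]
```

apply_moves(
  moves=[
    [0, 0.2, 0, 0, 0, 0, 1],
    [0, 0.4, 0, 0, 0, 0, 1],
    [-0.02, 0.6, 0.01, 0, 0, 0, 1],
    [-0.034, 0.749, 0.017, 0, 0, 0, 1],
    [-0.034, 0.749, 0.017, 0, 0, 0, 1],
    [-0.034, 0.749, 0.017, 0, 0, 0, 1],
  ],
)

```text
time_s: 25.45
tool_pos: [0.6014, 0.0098, 0.1009]
tool_rot: [179.7, 26.4, -179.8]
force: [-0.6, -1.4, 0.3]
grip_width: 0.0869
grasp_force: 0.0
```

apply_moves(
  moves=[
    [0, 0, 0.15, 0, 0, 0, 1],
    [0, 0, 0.3, 0, 0, 0, 1],
    [0, 0, 0.45, 0, 0, 0, 1],
    [0, 0, 0.55, 0, 0, 0, 1],
    [0, 0, 0.55, 0, 0, 0, 1],
    [0, 0, 0.55, 0, 0, 0, 1],
  ],
)

```text
time_s: 26.05
tool_pos: [0.6502, 0.0083, 0.0026]
tool_rot: [179.7, 26.4, 180.0]
force: [0.5, 1.0, -0.4]
grip_width: 0.0873
grasp_force: 0.0
```

apply_moves(
  moves=[
    [0, 0, 0, 0, 0, 0, 0.8],
    [0, 0, 0, 0, 0, 0, 0.72],
    [0, 0, 0, 0, 0, 0, 0.68],
    [0, 0, 0, 0, 0, 0, 0.64],
    [0, 0, 0, 0, 0, 0, 0.6],
    [0, 0, 0, 0, 0, 0, 0.5],
    [0, 0, 0, 0, 0, 0, 0.5],
    [0, 0, 0, 0, 0, 0, 0.5],
  ],
  grip_force=25,
)

```text
time_s: 26.85
tool_pos: [0.6511, 0.0089, 0.004]
tool_rot: [179.8, 26.5, -179.9]
force: [-3.2, -1.7, 5.9]
grip_width: 0.0559
grasp_force: 25.0
```

apply_moves(
  moves=[
    [-0.009, 0, -0.018, 0, 0, 0, 0.5],
    [-0.018, 0, -0.036, 0, 0, 0, 0.5],
    [-0.027, 0, -0.054, 0, 0, 0, 0.5],
    [-0.027, 0, -0.054, 0, 0, 0, 0.5],
    [-0.027, 0, -0.054, 0, 0, 0, 0.5],
  ],
)

```text
time_s: 27.35
tool_pos: [0.6508, 0.0094, 0.0155]
tool_rot: [179.7, 26.5, -179.9]
force: [-0.0, -0.1, -1.7]
grip_width: 0.0558
grasp_force: 25.0
```

```bash
python3 -c "
from h import *
heft(5)"
```

```text
[ 6.000e-02  1.300e-01 -1.190e+00  1.000e-01  6.300e-01  1.000e-02
  1.000e-02 -3.642e+01 -3.600e+00 -2.670e+01  3.900e-01 -2.220e+00
  2.000e-02] [0.26 0.42 0.18] [0.6506 0.0094 0.0152] [ 179.7   26.5 -179.9] 0.056342401519647804 27.6
```

apply_moves(
  moves=[
    [0.009, 0, 0.018, 0, 0, 0, 0.5],
    [0.018, 0, 0.036, 0, 0, 0, 0.5],
    [0.027, 0, 0.053, 0, 0, 0, 0.5],
    [0.027, 0, 0.053, 0, 0, 0, 0.5],
    [0.027, 0, 0.053, 0, 0, 0, 0.55],
    [0.027, 0, 0.053, 0, 0, 0, 0.65],
    [0.027, 0, 0.053, 0, 0, 0, 0.7],
    [0.027, 0, 0.053, 0, 0, 0, 0.8],
    [0.027, 0, 0.053, 0, 0, 0, 1],
    [0.027, 0, 0.053, 0, 0, 0, 1],
    [0.027, 0, 0.053, 0, 0, 0, 1],
  ],
)

```text
time_s: 28.7
tool_pos: [0.6507, 0.0095, 0.0035]
tool_rot: [179.7, 26.5, -179.9]
force: [-0.7, -0.3, -0.6]
grip_width: 0.083
grasp_force: 0.0
```

apply_moves(
  moves=[
    [0, 0, -0.1, 0, 0, 0, 1],
    [0, 0, -0.25, 0, 0, 0, 1],
    [0, 0, -0.45, 0, 0, 0, 1],
    [0, 0, -0.55, 0, 0, 0, 1],
    [0, 0, -0.55, 0, 0, 0, 1],
    [0, 0.2, -0.55, 0, 0, 0, 1],
    [0, 0.4, -0.55, 0, 0, 0, 1],
    [-0.03, 0.6, -0.54, 0, 0, 0, 1],
    [-0.031, 0.79, -0.534, 0, 0, 0, 1],
    [-0.031, 0.79, -0.534, 0, 0, 0, 1],
    [-0.031, 0.79, -0.534, 0, 0, 0, 1],
    [-0.031, 0.79, -0.534, 0, 0, 0, 1],
  ],
)

```text
time_s: 29.9
tool_pos: [0.6078, 0.1655, 0.1014]
tool_rot: [179.8, 26.4, 180.0]
force: [0.3, -0.9, 0.0]
grip_width: 0.087
grasp_force: 0.0
```

apply_moves(
  moves=[
    [0, 0, 0.15, 0, 0, 0, 1],
    [0, 0, 0.3, 0, 0, 0, 1],
    [0, 0, 0.45, 0, 0, 0, 1],
    [0, 0, 0.55, 0, 0, 0, 1],
    [0, 0, 0.55, 0, 0, 0, 1],
    [0, 0, 0.55, 0, 0, 0, 1],
  ],
)

```text
time_s: 30.5
tool_pos: [0.6569, 0.1662, 0.0038]
tool_rot: [179.7, 26.4, 180.0]
force: [-0.6, -0.5, 0.2]
grip_width: 0.0872
grasp_force: 0.0
```

apply_moves(
  moves=[
    [0, 0, 0, 0, 0, 0, 0.8],
    [0, 0, 0, 0, 0, 0, 0.72],
    [0, 0, 0, 0, 0, 0, 0.68],
    [0, 0, 0, 0, 0, 0, 0.64],
    [0, 0, 0, 0, 0, 0, 0.6],
    [0, 0, 0, 0, 0, 0, 0.5],
    [0, 0, 0, 0, 0, 0, 0.5],
    [0, 0, 0, 0, 0, 0, 0.5],
  ],
  grip_force=35,
)

```text
time_s: 31.3
tool_pos: [0.6573, 0.1676, 0.0045]
tool_rot: [179.7, 26.5, -179.9]
force: [-2.5, -1.2, 6.1]
grip_width: 0.056
grasp_force: 35.0
```

apply_moves(
  moves=[
    [-0.009, 0, -0.018, 0, 0, 0, 0.5],
    [-0.018, 0, -0.036, 0, 0, 0, 0.5],
    [-0.027, 0, -0.054, 0, 0, 0, 0.5],
    [-0.027, 0, -0.054, 0, 0, 0, 0.5],
    [-0.027, 0, -0.054, 0, 0, 0, 0.5],
  ],
)

```text
time_s: 31.8
tool_pos: [0.6569, 0.1672, 0.0159]
tool_rot: [179.7, 26.4, -180.0]
force: [-0.1, 1.0, -5.3]
grip_width: 0.0558
grasp_force: 35.0
```

Run:
```python
from h import *
heft(4)
o=env.get_obs(); P=np.array(o['tool_pos']); a=R.from_euler('xyz',[180,26.45,180],degrees=True)
print(o['qpos'].round(1))
t=lambda p:rel(P,a,p,a)[:3]
print(t(P+[-.08,0,0]),t(P+[-.08,0,.05]))
print(t([P[0]-.1,P[1],P[2]+.06]))
```

```text
[-4.000e-02 -3.200e-01 -6.380e+00  9.000e-02  1.140e+00  0.000e+00
  2.000e-02 -4.215e+01 -6.940e+00 -2.928e+01  1.430e+00 -1.790e+00
  2.000e-02] [0.33 0.29 0.1 ] [0.657  0.1673 0.0159] [ 179.7   26.5 -179.9] 0.055755120488593775 32.0
[ 13.7  19.7 -39.9 114.6  44.3  31.9  33.8]
[0.3581, -0.0, -0.1782] [0.2468, 0.0, -0.402]
[0.314, -0.0, -0.4913]
```

apply_moves(
  moves=[
    [0.05, 0, -0.04, 0, 0, 0, 0.5],
    [0.1, 0, -0.09, 0, 0, 0, 0.5],
    [0.157, 0, -0.134, 0, 0, 0, 0.5],
    [0.21, 0, -0.22, 0, 0, 0, 0.5],
    [0.26, 0, -0.32, 0, 0, 0, 0.5],
    [0.29, 0, -0.42, 0, 0, 0, 0.5],
    [0.314, 0, -0.491, 0, 0, 0, 0.5],
    [0.314, -0.1, -0.491, 0, 0, 0, 0.5],
    [0.314, -0.25, -0.491, 0, 0, 0, 0.5],
    [0.314, -0.4, -0.491, 0, 0, 0, 0.5],
    [0.314, -0.55, -0.491, 0, 0, 0, 0.5],
    [0.314, -0.7, -0.491, 0, 0, 0, 0.5],
    [0.314, -0.85, -0.491, 0, 0, 0, 0.5],
    [0.314, -1, -0.491, 0, 0, 0, 0.5],
    [0.314, -1, -0.491, 0, 0, 0, 0.5],
    [0.314, -1, -0.491, 0, 0, 0, 0.5],
  ],
)

```text
time_s: 33.6
tool_pos: [0.5567, -0.0334, 0.0748]
tool_rot: [179.8, 26.4, -180.0]
force: [-0.6, 1.1, -6.3]
grip_width: 0.0556
grasp_force: 35.0
```

apply_moves(
  moves=[
    [0, -0.1, 0, 0, 0, 0, 0.5],
    [0, -0.22, 0, 0, 0, 0, 0.5],
    [0, -0.335, 0, 0, 0, 0, 0.5],
    [0, -0.335, 0, 0, 0, 0, 0.5],
    [0, -0.335, 0, 0, 0, 0, 0.5],
  ],
)

```text
time_s: 34.1
tool_pos: [0.5576, -0.0988, 0.0747]
tool_rot: [179.7, 26.4, -179.9]
force: [-0.3, 1.0, -6.2]
grip_width: 0.0558
grasp_force: 35.0
```

Run:
```python
from h import *
viewer.read_camera("side");viewer.read_camera("side")
o=env.get_obs(); P=np.array(o['tool_pos']); a=R.from_euler('xyz',o['tool_rot'],degrees=True)
print(P,o['tool_rot'],o['time_s'],o['grip_width'],o['force'])
print(rel(P,a,[P[0],P[1],.0045],a),rel(P,a,[P[0],P[1],.012],a))
```

```text
[ 0.55779535 -0.0980809   0.074716  ] [ 179.72633549   26.43992903 -179.77187639] 34.2 0.05596639722891491 [-0.34637251  0.03274582 -6.69232053]
[0.1563, -0.0015, 0.3144, 0.0, 0.0, 0.0] [0.1396, -0.0013, 0.2808, 0.0, 0.0, 0.0]
```

apply_moves(
  moves=[
    [0.03, 0, 0.06, 0, 0, 0, 0.5],
    [0.07, 0, 0.14, 0, 0, 0, 0.5],
    [0.11, 0, 0.22, 0, 0, 0, 0.5],
    [0.14, 0, 0.281, 0, 0, 0, 0.5],
    [0.15, 0, 0.3, 0, 0, 0, 0.5],
    [0.157, 0, 0.315, 0, 0, 0, 0.5],
    [0.157, 0, 0.315, 0, 0, 0, 0.5],
    [0.157, 0, 0.315, 0, 0, 0, 0.55],
    [0.157, 0, 0.315, 0, 0, 0, 0.65],
    [0.157, 0, 0.315, 0, 0, 0, 0.7],
    [0.157, 0, 0.315, 0, 0, 0, 0.8],
    [0.157, 0, 0.315, 0, 0, 0, 1],
    [0.157, 0, 0.315, 0, 0, 0, 1],
    [0.157, 0, 0.315, 0, 0, 0, 1],
    [0.157, 0, 0.315, 0, 0, 0, 1],
  ],
)

```text
time_s: 35.7
tool_pos: [0.5582, -0.0999, 0.0047]
tool_rot: [179.7, 26.5, -179.9]
force: [0.3, 0.6, 0.2]
grip_width: 0.0856
grasp_force: 0.0
```

apply_moves(
  moves=[
    [0, 0, -0.1, 0, 0, 0, 1],
    [0, 0, -0.25, 0, 0, 0, 1],
    [0, 0, -0.45, 0, 0, 0, 1],
    [0, 0, -0.65, 0, 0, 0, 1],
    [0, 0, -0.8, 0, 0, 0, 1],
    [0, 0, -0.8, 0, 0, 0, 1],
  ],
)

```text
time_s: 36.3
tool_pos: [0.4908, -0.1034, 0.1481]
tool_rot: [179.7, 26.5, 179.9]
force: [-0.6, 1.7, 0.8]
grip_width: 0.0871
grasp_force: 0.0
```

Run:
```python
from h import *
o=env.get_obs(); P=np.array(o['tool_pos']); a=R.from_euler('xyz',o['tool_rot'],degrees=True)
print(P,o['tool_rot'],o['time_s'],o['qpos'].round(1))
viewer.read_camera("side"); c=cam("side")
for d in masks_of("side","tin_a"):
    w=unproj(c,d['location'],.032)[0]
    if d['conf']>.3:
        x,i=fit(lambda p:cyl(*p,.056,.064),w[:2],[(c,d['pixels'])],[.01,.01]); print(round(d['conf'],2),d['pixels'].sum(),x.round(4),round(i,2))
T=[.541,-.098,.2]
print(rel(P,a,T,DOWN))
```

```text
[ 0.49081111 -0.10341846  0.14811732] [179.66398722  26.48724916 179.90224435] 36.3 [ 24.4 -17.3  -9.  129.9 -14.4  42.4 113.8]
0.65 660 [ 0.5419 -0.0987] 0.96
0.64 699 [0.6342 0.0123] 0.93
0.61 614 [ 0.6239 -0.1396] 0.95
0.55 11718 [0.8009 0.1201] 0.06
[-0.3403, 0.0282, -0.1201, 0.0036, 0.3082, -0.0002]
```

apply_moves(
  moves=[
    [-0.05, 0.005, -0.15, 0, 0.04, 0, 1],
    [-0.1, 0.01, -0.2, 0, 0.1, 0, 1],
    [-0.17, 0.015, -0.2, 0, 0.16, 0, 1],
    [-0.24, 0.02, -0.17, 0.001, 0.22, 0, 1],
    [-0.3, 0.025, -0.14, 0.003, 0.28, 0, 1],
    [-0.341, 0.025, -0.12, 0.004, 0.308, 0, 1],
    [-0.341, 0.025, -0.12, 0.004, 0.308, 0, 1],
    [-0.341, 0.025, -0.12, 0.004, 0.308, 0, 1],
    [-0.341, 0.025, -0.12, 0.004, 0.308, 0, 1],
  ],
)

```text
time_s: 37.3
tool_pos: [0.5394, -0.0969, 0.1978]
tool_rot: [-180.0, -0.1, -179.9]
force: [-0.3, 0.4, 0.3]
grip_width: 0.0869
grasp_force: 0.0
```

Run:
```python
from h import *
viewer.read_camera("wrist"); c=cam("wrist")
for d in masks_of("wrist","tin_a"):
    if d['conf']>.3:
        w=unproj(c,d['location'],.064)[0]; x,i=fit(lambda p:cyl(*p,.056,.064),w[:2],[(c,d['pixels'])],[.01,.01]); print(round(d['conf'],2),d['pixels'].sum(),d['location'],x.round(4),round(i,2))
o=env.get_obs(); P=np.array(o['tool_pos']); a=R.from_euler('xyz',o['tool_rot'],degrees=True); print(P,o['tool_rot'],o['qpos'].round(1),o['time_s'])
print(rel(P,a,[.5415,-.0985,.006],DOWN))
```

```text
0.94 1652 [241.3, 252.6] [ 0.6142 -0.137 ] 0.54
0.88 589 [355.7, 259.2] [ 0.6024 -0.034 ] 0.16
0.57 2989 [277.4, 198.9] [ 0.545  -0.0986] 0.97
[ 0.53959629 -0.09714101  0.19831528] [-1.79938275e+02 -8.33970043e-02 -1.79905454e+02] [ 23.5   7.  -17.5  97.4   2.2  76.1  95.7] 37.4
[-0.0109, -0.0058, 0.9616, -0.0007, -0.001, 0.0011]
```

apply_moves(
  moves=[
    [-0.017, -0.007, 0.15, 0, 0, 0, 1],
    [-0.017, -0.007, 0.35, 0, 0, 0, 1],
    [-0.017, -0.007, 0.55, 0, 0, 0, 1],
    [-0.017, -0.007, 0.75, 0, 0, 0, 1],
    [-0.017, -0.007, 0.88, 0, 0, 0, 1],
    [-0.017, -0.007, 0.94, 0, 0, 0, 1],
    [-0.017, -0.007, 0.96, 0, 0, 0, 1],
    [-0.017, -0.007, 0.96, 0, 0, 0, 1],
  ],
)

```text
time_s: 38.2
tool_pos: [0.5441, -0.0986, 0.0069]
tool_rot: [-180.0, -0.0, -179.9]
force: [0.2, -0.9, 0.3]
grip_width: 0.087
grasp_force: 0.0
```

apply_moves(
  moves=[
    [0, 0, 0, 0, 0, 0, 0.8],
    [0, 0, 0, 0, 0, 0, 0.72],
    [0, 0, 0, 0, 0, 0, 0.68],
    [0, 0, 0, 0, 0, 0, 0.64],
    [0, 0, 0, 0, 0, 0, 0.6],
    [0, 0, 0, 0, 0, 0, 0.5],
    [0, 0, 0, 0, 0, 0, 0.5],
    [0, 0, 0, 0, 0, 0, 0.5],
  ],
  grip_force=30,
)

```text
time_s: 39.0
tool_pos: [0.5437, -0.0996, 0.0063]
tool_rot: [-179.9, -0.1, -179.9]
force: [-0.6, -4.0, 3.8]
grip_width: 0.0555
grasp_force: 30.0
```

apply_moves(
  moves=[
    [0, 0, -0.05, 0, 0, 0, 0.5],
    [0, 0, -0.15, 0, 0, 0, 0.5],
    [0, 0, -0.28, 0, 0, 0, 0.5],
    [0, 0, -0.4, 0, 0, 0, 0.5],
    [0.06, 0.1, -0.42, 0, 0, 0, 0.5],
    [0.12, 0.25, -0.42, 0, 0, 0, 0.5],
    [0.18, 0.4, -0.42, 0, 0, 0, 0.5],
    [0.25, 0.55, -0.42, 0, 0, 0, 0.5],
    [0.32, 0.7, -0.42, 0, 0, 0, 0.5],
    [0.4, 0.85, -0.42, 0, 0, 0, 0.5],
    [0.467, 1, -0.42, 0, 0, 0, 0.5],
    [0.467, 1, -0.42, 0, 0, 0, 0.5],
    [0.467, 1, -0.42, 0, 0, 0, 0.5],
  ],
)

```text
time_s: 40.3
tool_pos: [0.448, 0.1029, 0.0893]
tool_rot: [-180.0, -0.3, -179.7]
force: [0.4, -0.5, -5.7]
grip_width: 0.0557
grasp_force: 30.0
```

Run:
```python
from h import *
viewer.read_camera("side")
o=env.get_obs(); P=np.array(o['tool_pos']); a=R.from_euler('xyz',o['tool_rot'],degrees=True); print(P,o['tool_rot'],o['time_s'],o['grip_width'],o['force'])
print(rel(P,a,[.4503,.1282,P[2]],DOWN),rel(P,a,[.4503,.1282,.0068+.038],DOWN))
```

```text
[0.44874853 0.10166988 0.08937808] [-179.95415558   -0.23219631 -179.79850021] 40.35 0.055801561450564044 [ 0.08044742 -0.78578778 -6.5763153 ]
[-0.0082, 0.1326, -0.0001, -0.0005, -0.0027, 0.0023] [-0.0091, 0.1328, 0.2227, -0.0005, -0.0027, 0.0023]
```

apply_moves(
  moves=[
    [0, 0.07, 0, 0, 0, 0, 0.5],
    [0, 0.136, 0, 0, 0, 0, 0.5],
    [0, 0.136, 0.07, 0, 0, 0, 0.5],
    [0, 0.136, 0.13, 0, 0, 0, 0.5],
    [0, 0.136, 0.18, 0, 0, 0, 0.5],
    [0, 0.136, 0.2, 0, 0, 0, 0.5],
    [0, 0.136, 0.2, 0, 0, 0, 0.5],
    [0, 0.136, 0.2, 0, 0, 0, 0.5],
  ],
)

```text
time_s: 41.15
tool_pos: [0.4499, 0.1285, 0.0501]
tool_rot: [-180.0, -0.1, -179.9]
force: [0.4, 0.7, -6.0]
grip_width: 0.056
grasp_force: 30.0
```

Run:
```python
from h import *
viewer.read_camera("side"); c=cam("side")
for d in masks_of("side","tin_a"):
    w=unproj(c,d['location'],.07)[0]
    if d['conf']>.3 and w[0]<.57 and abs(w[1]-.13)<.08:
        x,i=fit(lambda p:cyl(*p,.056,.064)+[0,0,.042],w[:2],[(c,d['pixels'])],[.01,.01]); print(round(d['conf'],2),d['pixels'].sum(),x.round(4),round(i,2))
o=env.get_obs(); print(o['tool_pos'],o['tool_rot'],o['time_s'],o['force'])
```

```text
[0.45027772 0.1286687  0.0505554 ] [-1.79979870e+02 -6.10012145e-02 -1.79884409e+02] 41.25 [ 0.30744134  0.94875498 -6.48512044]
```

apply_moves(
  moves=[
    [0, 0, 0.007, 0, 0, 0, 0.5],
    [0, 0, 0.014, 0, 0, 0, 0.5],
    [0, 0, 0.02, 0, 0, 0, 0.5],
    [0, 0, 0.024, 0, 0, 0, 0.5],
    [0, 0, 0.024, 0, 0, 0, 0.5],
  ],
)

```text
time_s: 41.75
tool_pos: [0.4496, 0.1286, 0.0451]
tool_rot: [-180.0, -0.1, -179.9]
force: [0.3, 0.8, -6.4]
grip_width: 0.0556
grasp_force: 30.0
```

apply_moves(
  moves=[
    [0, 0, 0.002, 0, 0, 0, 0.5],
    [0, 0, 0.004, 0, 0, 0, 0.5],
    [0, 0, 0.004, 0, 0, 0, 0.5],
  ],
)

```text
time_s: 42.05
tool_pos: [0.4497, 0.1286, 0.0444]
tool_rot: [-180.0, -0.1, -179.9]
force: [-0.8, -0.2, -6.2]
grip_width: 0.0556
grasp_force: 30.0
```

apply_moves(
  moves=[
    [0, 0, 0.002, 0, 0, 0, 0.5],
    [0, 0, 0.004, 0, 0, 0, 0.5],
    [0, 0, 0.004, 0, 0, 0, 0.5],
  ],
)

```text
time_s: 42.35
tool_pos: [0.4497, 0.1287, 0.0443]
tool_rot: [-180.0, -0.1, -179.9]
force: [-2.9, -0.5, 3.1]
grip_width: 0.056
grasp_force: 30.0
```

apply_moves(
  moves=[
    [0, 0, 0.002, 0, 0, 0, 0.5],
    [0, 0, 0.004, 0, 0, 0, 0.5],
    [0, 0, 0.004, 0, 0, 0, 0.5],
  ],
)

```text
time_s: 42.65
tool_pos: [0.4498, 0.1287, 0.0443]
tool_rot: [-179.9, -0.1, -179.9]
force: [-6.9, -2.2, 9.7]
grip_width: 0.0554
grasp_force: 30.0
```

Contact. Relax by about 1 mm, then release slowly and retreat.

apply_moves(
  moves=[
    [0, 0, -0.005, 0, 0, 0, 0.5],
    [0, 0, -0.005, 0, 0, 0, 0.5],
    [0, 0, -0.005, 0, 0, 0, 0.62],
    [0, 0, -0.005, 0, 0, 0, 0.67],
    [0, 0, -0.005, 0, 0, 0, 0.72],
    [0, 0, -0.005, 0, 0, 0, 0.8],
    [0, 0, -0.005, 0, 0, 0, 0.9],
    [0, 0, -0.005, 0, 0, 0, 1],
    [0, 0, -0.005, 0, 0, 0, 1],
    [0, 0, -0.1, 0, 0, 0, 1],
    [0, 0, -0.25, 0, 0, 0, 1],
    [0, 0, -0.45, 0, 0, 0, 1],
    [0, 0, -0.65, 0, 0, 0, 1],
    [0, 0, -0.85, 0, 0, 0, 1],
    [0, 0, -0.95, 0, 0, 0, 1],
    [0, 0, -0.95, 0, 0, 0, 1],
    [0, 0, -0.95, 0, 0, 0, 1],
  ],
)

```text
time_s: 44.35
tool_pos: [0.45, 0.1287, 0.2325]
tool_rot: [-180.0, -0.1, -179.9]
force: [-0.6, -0.6, -0.2]
grip_width: 0.0868
grasp_force: 0.0
```

Run:
```python
from h import *
for n in("wrist","side"):
    viewer.read_camera(n); c=cam(n)
    for d in masks_of(n,"tin_a"):
        if d['conf']<.3: continue
        w=unproj(c,d['location'],.07)[0]; z=.038 if np.hypot(w[0]-.45,w[1]-.128)<.06 else 0
        x,i=fit(lambda p:cyl(*p,.056,.064)+[0,0,z],w[:2],[(c,d['pixels'])],[.01,.01]); print(n,z,round(d['conf'],2),d['pixels'].sum(),x.round(4),round(i,2))
    for d in masks_of(n,"block"):
        w=unproj(c,d['location'],.03)[0]
        if np.hypot(w[0]-.45,w[1]-.128)<.08: print(n,'block',d['conf'],fit(lambda q:box(*q,.128,.058,.026,.038),[.4514,.128,-.265],[(c,d['pixels'])],[.005,.005,.05]))
o=env.get_obs(); print(o['tool_pos'],o['grip_width'],o['time_s'],o['force'])
```

```text
wrist 0.038 0.85 3032 [0.4496 0.1294] 0.98
wrist 0 0.57 1686 [0.6359 0.0115] 0.62
wrist block 0.97 (array([ 0.44966793,  0.12859614, -0.2576789 ]), np.float64(0.48490769952949137))
wrist block 0.56 (array([ 0.4872394 ,  0.12837272, -0.0655511 ]), np.float64(0.5050869966461836))
side 0.038 0.89 941 [0.448  0.1289] 0.97
side 0 0.79 726 [0.6347 0.0093] 0.96
side 0 0.71 582 [ 0.6261 -0.1389] 0.85
side block 0.74 (array([ 0.44782621,  0.13012536, -0.25561518]), np.float64(0.629708853238265))
[0.44952742 0.12863982 0.23176964] 0.08741588801666109 44.65 [-0.13890231  0.32947894  1.2743271 ]
```

```bash
python3 -c "
from cell import env
print(env.sign_off())"
```

```text
the job is handed in; nothing more can be done
None
```

The job is handed in: the block is home in the rebate, pressed with about 15 N, and the heaviest tin (weighed at about 6.4 N) stands upright in the middle of it. By the cameras the other two tins ended within about 2 mm of where they stood, the clock read about 45 s, and I went one picture over the ten-view limit (11).

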